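Unstack the seedling cell strips into their drip trays

TASK

Take the stack of cell strips apart from the top down, one strip at a time, and set each one upright in the grey-rimmed black drip tray made to its length (the orange one-cell strip in the shortest tray, then green two-cell, white three-cell and blue four-cell in the longest), lying flat on the tray's floor inside the rim. Finish each strip before taking the next, leave those already set in their trays, and leave the terracotta pot and the amber jar where they stand.

Things in the scene. Friction and masses are not known exactly. Their poses are not given: they have to be found in the camera images.
- strip1: orange rigid plastic cell strip with 1 open square cell in a row, 48 mm long (own x) x 48 mm wide (own y) x 34 mm high, walls 5 mm, straight-sided and open at the top; about 50 g. Origin at the centre of its underside, z up. Top of the stack.
- strip2: green rigid plastic cell strip with 2 open square cells in a row, 88 mm long (own x) x 48 mm wide (own y) x 34 mm high, walls 5 mm, straight-sided and open at the top; about 80 g. Origin at the centre of its underside, z up. Under the orange one, its top 34 mm below the orange one's top.
- strip3: white rigid plastic cell strip with 3 open square cells in a row, 128 mm long (own x) x 48 mm wide (own y) x 34 mm high, walls 5 mm, straight-sided and open at the top; about 110 g. Origin at the centre of its underside, z up. Under the green one.
- strip4: blue rigid plastic cell strip with 4 open square cells in a row, 168 mm long (own x) x 48 mm wide (own y) x 34 mm high, walls 5 mm, straight-sided and open at the top; about 140 g. Origin at the centre of its underside, z up. Bottom of the stack, lying on the bench; each strip above lies lengthwise along it, to within about 0.15 rad, up to 12 mm off-centre on the next one lower.
- tray1: fixed low drip tray, black floor with a grey rim, for the 1-cell strip, 74 mm long (own x) x 74 mm wide (own y) outside, 64 x 64 mm inside; floor 3 mm thick, rim 5 mm wide whose top is 7 mm above the bench. Origin at the centre of its underside, on the bench. Its long axis (either way round) is where the strip's long axis lies. This one is the square-looking shortest tray.
- tray2: fixed low drip tray, black floor with a grey rim, for the 2-cell strip, 114 mm long (own x) x 74 mm wide (own y) outside, 104 x 64 mm inside; floor 3 mm thick, rim 5 mm wide whose top is 7 mm above the bench. Origin at the centre of its underside, on the bench. Its long axis (either way round) is where the strip's long axis lies. Told from the other trays by its length.
- tray3: fixed low drip tray, black floor with a grey rim, for the 3-cell strip, 154 mm long (own x) x 74 mm wide (own y) outside, 144 x 64 mm inside; floor 3 mm thick, rim 5 mm wide whose top is 7 mm above the bench. Origin at the centre of its underside, on the bench. Its long axis (either way round) is where the strip's long axis lies. Told from the other trays by its length.
- tray4: fixed low drip tray, black floor with a grey rim, for the 4-cell strip, 194 mm long (own x) x 74 mm wide (own y) outside, 184 x 64 mm inside; floor 3 mm thick, rim 5 mm wide whose top is 7 mm above the bench. Origin at the centre of its underside, on the bench. Its long axis (either way round) is where the strip's long axis lies. Told from the other trays by its length.
- pot: bystander: empty terracotta plant pot, 90 mm across, 75 mm high, standing beyond the work; origin at the centre of its underside. Leave it alone.
- jar: bystander: amber jar with green cap, 60 mm across, 85 mm high, standing beyond the work; origin at the centre of its underside. Leave it alone.
Things that resemble listed ones, but are neither listed nor needed, are in the scene too. Of the things shaped like the strip1, the orange one is meant.

How it is judged:
By the outcome, as a careful person would: the job done as asked, in the order asked, and still so for the second after the job is handed in, with the robot touching nothing.
It also fails if it takes over 112 s, if anything falls off the work surface, if the arm or the gripper's body presses on something with over 40 N, if the wrist force passes 120 N, or if a joint passes its speed limit or range.

ROBOT

A 7-joint arm with a two-finger parallel gripper is mounted at the origin on the work surface. World frame = base frame: x ahead of the robot, y to its left, z up, the work surface at z = 0. Lengths are in m, angles in degrees, forces in N, time in s.
With the tool pointing down it reaches from about 0.425 to 0.875 m from the base axis. Payload 4.7 kg.
Tool frame: the origin (TCP) lies on the centre line of the jaws, within the pads' length; the fingertips stand 25 mm ahead of it and the grasp point (between the pads) lies 6 mm ahead of it; z points along the fingers, y is the direction in which the jaws open and shut (so a half turn about z gives the same grasp; the last joint's range is limited). The gripper opens to 87 mm and grips with 3 to 60 N. Pads are 19 mm wide; open, the fingers measure 117 mm over their backs; the gripper's body (75 mm by 190 mm) begins 51 mm behind the grasp point.
Start: joints at [-74.364, 18.392, -4.016, 83.108, 1.295, 78.541, -3.26], TCP at [0.166, 0.628, 0.248] pointing down, gripper open.
Joint ranges: [-163.93, 163.93], [-17.29, 119.83], [-79.2, 71.16], [3.27, 140.29], [-89.18, 269.18], [5.43, 117.66], [-154.24, 154.24]. Speed limits (degrees/s): [147.25, 147.25, 180, 180, 180, 180, 180].

INTERFACE

Orientations are given as [roll, pitch, yaw] about the fixed x, y, z axes, in that order (R = Rz(yaw) Ry(pitch) Rx(roll)).
In Python, from cell import env gives the robot as it stands.
- The arm moves only by the shell command python3 -m creep 'ROWS' [OPENING] [FORCE]. ROWS is JSON, a list of rows, each an object of numbers: "tx", "ty", "tz": the shift along the tool's x, y, z in m; "rx", "ry", "rz": the turn, a rotation vector about the tool's x, y, z in degrees. In form: [{"tx": .., "ty": .., "tz": .., "rx": .., "ry": .., "rz": ..}, ...]. A call has 1 to 20 rows; each row shifts and turns the commanded pose from where the row before left it, along the tool's axes as they then stand; what a row does not reach is not made up. A row lasts 1/8 s, in which the tool goes at most 62.5 mm and 10.7 degrees, less where a joint would pass 70% of its speed; a pose out of reach is approached as far as the arm can. A call is refused whole if a number of a shift passes 0.0625 or a number of a turn 10.7, either way. A call with a gripper value outside its range is refused whole. OPENING is the finger opening in m, from 0 to 0.087, set as the call begins (- or left out, the last holds). The fingers move at their own pace and stop on an object; FORCE is the grip in N (left out, the last holds). Time passes only in rows, so rows that do not move let the fingers close. It gives the time, the measured TCP pose, the force and the opening at its end, in the units of the state.
- env.get_obs(): the state, without advancing time (a new reading comes with each control period).
- env.read_camera(name): name is "scene" or "side" or "wrist"; returns a dict with "pixels" (420x560x3 uint8, red, green, blue), "intrinsics" (3x3 intrinsics, pixels), "R" (3x3) and "t" (3): a world point X has camera coordinates R X + t. Camera axes: x right, y down, z forward; pixel columns grow to the right and rows downward; lengths in m; the calibration is good to about 2 mm. The wrist camera is an equidistant fisheye: a pixel r from the principal point sees the ray r / f radians off the axis. A picture is of the moment at which its call begins. There is no depth.
- env.sign_off(): hands the job in, once; it reports no verdict.
The state is a dict: "time_s": time; "qpos": joint angles; "joint_velocities": joint speeds; "effort": joint torques, N m; "tool_pos": TCP position; "tool_rot": TCP orientation; "force": force on the tool from outside, world axes, zero at the start; "wrist_torque": the same for the moment, N m; "grip_width": finger opening in m.
Only numpy, scipy, OpenCV 4.12 (cv2) and the standard library are available. Lean on these libraries where they do the work, as an engineer would, in place of code of your own. Each camera call takes 0.05 s, during which the arm holds its last target.

## Working session

There is one attempt and no reset: what is moved stays moved. The work goes in short steps, Python scripts to look and compute and a shell command to move; the robot and the scene stay as the last step left them, time stands still between calls to the robot, and variables do not carry over. Pictures are saved under pics/ and viewed, and the job is handed in when it is done.

```bash
ls; mkdir -p pics; python3 - <<'E'
from cell import env
import cv2
o=env.get_obs();print(o)
for n in ["scene","side","wrist"]:
    c=env.read_camera(n);cv2.imwrite(f"pics/{n}0.png",c["pixels"][:,:,::-1]);print(n,c["intrinsics"],c["R"],c["t"])
E
```

```text
pics
{'time_s': 0.0, 'qpos': array([-74.36417948,  18.43941294,  -4.01594704,  83.17453412,
         1.29537849,  78.53963869,  -3.26009035]), 'joint_velocities': array([ 0.09766243, -0.13964289,  0.08432656,  0.07923773,  0.08999799,
        0.08806608, -0.02763001]), 'effort': array([-4.54745259e-04, -4.91271079e+01, -4.04367289e-01, -3.12540793e+01,
       -6.41605980e-02,  4.32964310e-02,  1.59189367e-04]), 'tool_pos': array([0.16626346, 0.62786186, 0.24646073]), 'tool_rot': array([-1.79891678e+02,  5.91268090e-03,  1.65174306e+02]), 'force': array([-0.01826259, -0.5762096 , -0.18129532]), 'wrist_torque': array([-0.00538558, -0.0180816 , -0.00827624]), 'grip_width': 0.0871201393889378}
scene [[445.2811839    0.         278.99406262]
 [  0.         445.2811839  209.78725375]
 [  0.           0.           1.        ]] [[ 0.20725414  0.97826617  0.00640444]
 [ 0.73385402 -0.15113755 -0.66228069]
 [-0.64691885  0.14196034 -0.74922845]] [-0.11557165 -0.38309295  1.60213309]
side [[473.45647371   0.         276.00546001]
 [  0.         473.45647371 212.05207813]
 [  0.           0.           1.        ]] [[-0.98893225 -0.14779547 -0.01301975]
 [-0.07012707  0.54295456 -0.83682886]
 [ 0.13074865 -0.82665401 -0.54730973]] [0.56345343 0.12233211 1.0375499 ]
wrist [[325.1922621    0.         280.65470235]
 [  0.         325.1922621  203.79461908]
 [  0.           0.           1.        ]] [[ 0.25554254  0.96679645 -0.00162154]
 [ 0.93043226 -0.24547442  0.27209946]
 [ 0.26266675 -0.07104172 -0.96226777]] [-0.64969686 -0.03569349  0.39021603]
```

View pics/scene0.png

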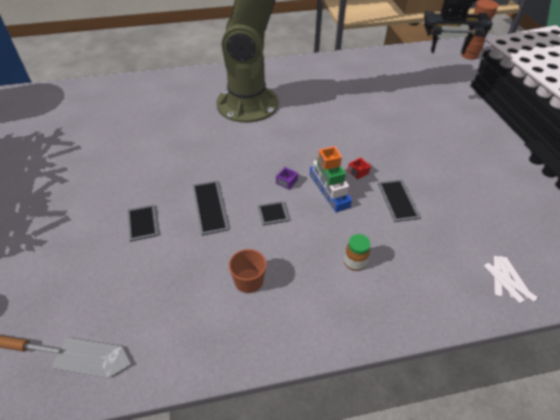

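View pics/side0.png

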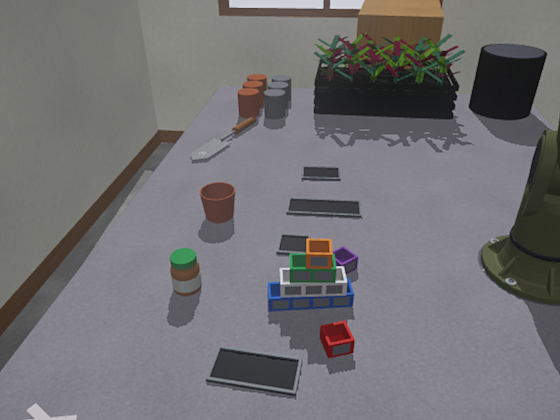

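View pics/wrist0.png

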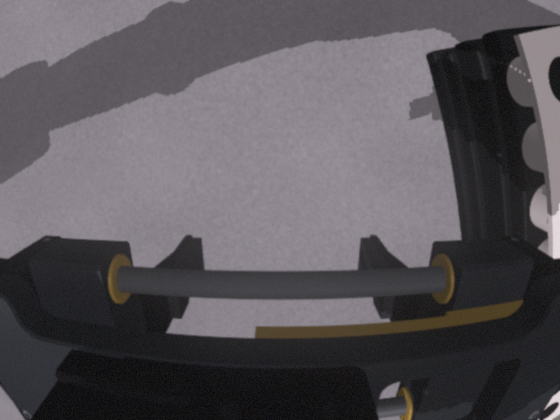

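```bash
python3 - <<'E'
import cv2
s=cv2.imread("pics/scene0.png");d=cv2.imread("pics/side0.png")
def crop(im,x0,y0,x1,y1,k,n):
    c=cv2.resize(im[y0:y1,x0:x1],None,fx=k,fy=k,interpolation=cv2.INTER_CUBIC)
    for x in range((x0+9)//10*10,x1,10):
        cv2.line(c,((x-x0)*k,0),((x-x0)*k,6),(0,255,255),1)
        if x%20==0: cv2.putText(c,str(x),((x-x0)*k-10,16),0,.4,(0,255,255),1)
    for y in range((y0+9)//10*10,y1,10):
        cv2.line(c,(0,(y-y0)*k),(6,(y-y0)*k),(0,255,255),1); cv2.putText(c,str(y),(8,(y-y0)*k+4),0,.4,(0,255,255),1)
    cv2.imwrite(f"pics/{n}.png",c)
crop(s,120,170,240,250,6,"c1");crop(s,250,140,430,230,4,"c2")
crop(d,200,225,370,400,3,"c3");crop(d,270,155,380,260,5,"c4")
E
```

```text
(no output)
```

View pics/c1.png

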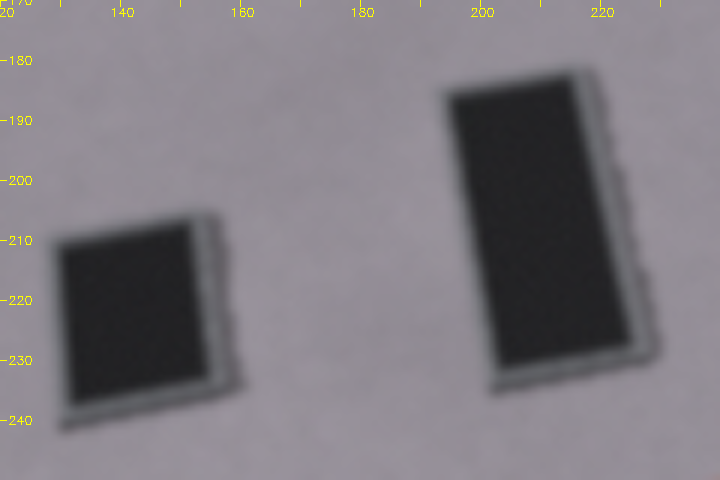

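View pics/c2.png

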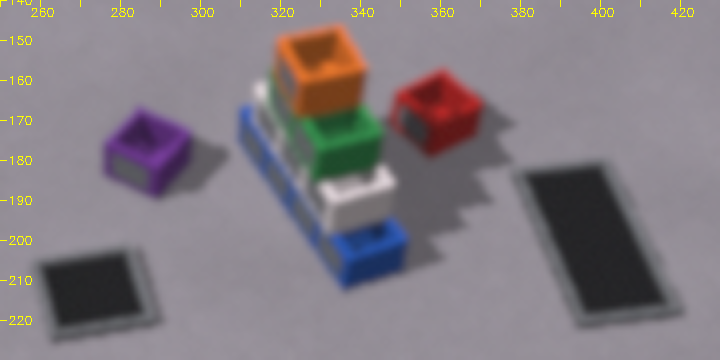

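View pics/c3.png

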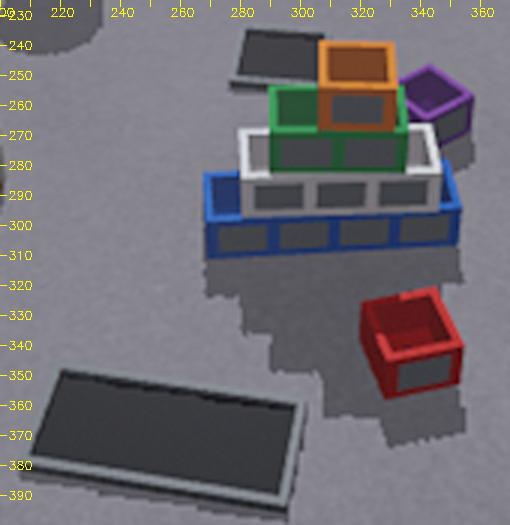

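View pics/c4.png

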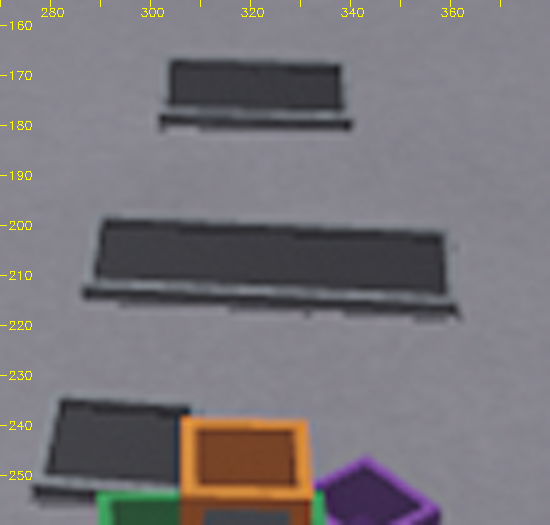

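```bash
cat > h.py <<'E'
import numpy as np, cv2
from scipy.optimize import least_squares
from cell import env
def cams():
    import pickle,os
    return pickle.load(open("cams.pkl","rb"))
def rays(c,px):
    px=np.atleast_2d(np.array(px,float)); K=c["intrinsics"]
    u=(px[:,0]-K[0,2])/K[0,0]; v=(px[:,1]-K[1,2])/K[1,1]
    if c.get("fish"):
        r=np.hypot(u,v); s=np.where(r>1e-9,np.sin(r)/np.maximum(r,1e-9),1); d=np.c_[u*s,v*s,np.cos(r)]
    else: d=np.c_[u,v,np.ones(len(u))]
    return -c["R"].T@c["t"], d@c["R"]
def unproj(c,px,z):
    o,d=rays(c,px); k=(z-o[2])/d[:,2]; return (o+d*k[:,None])[:,:2]
def proj(c,X):
    X=np.atleast_2d(X)@c["R"].T+c["t"]; K=c["intrinsics"]
    if c.get("fish"):
        r=np.hypot(X[:,0],X[:,1]); th=np.arctan2(r,X[:,2]); q=X[:,:2]/np.maximum(r,1e-9)[:,None]*th[:,None]
    else: q=X[:,:2]/X[:,2:]
    return q*[K[0,0],K[1,1]]+K[:2,2]
def fit(P,L,W,yaw0=0.):
    """rect corners (world xy) nearest matching"""
    P=np.array(P); C=np.array([[1,1],[1,-1],[-1,-1],[-1,1]])*[L/2,W/2]
    def cor(p):
        c,s=np.cos(p[2]),np.sin(p[2]); return C@np.array([[c,s],[-s,c]])+p[:2]
    def f(p):
        q=cor(p); d=P[:,None]-q[None]; i=np.argmin((d**2).sum(2),1); return d[np.arange(len(P)),i].ravel()
    best=None
    for y in np.radians([-30,-15,0,15,30])+yaw0:
        for off in ([0,0],[.02,0],[-.02,0]):
            r=least_squares(f,[*(P.mean(0)+off),y],x_scale=[.01,.01,.1],loss='soft_l1',f_scale=.004)
            if best is None or r.cost<best.cost: best=r
    return best.x, f(best.x).reshape(-1,2)
def grab(n,name=None):
    c=dict(env.read_camera(n)); c["fish"]=(n=="wrist")
    if name: cv2.imwrite(f"pics/{name}.png",c["pixels"][:,:,::-1])
    return c
def crop(im,x0,y0,x1,y1,k,n,step=10):
    c=cv2.resize(im[y0:y1,x0:x1],None,fx=k,fy=k,interpolation=cv2.INTER_CUBIC)
    for x in range((x0+step-1)//step*step,x1,step):
        cv2.line(c,((x-x0)*k,0),((x-x0)*k,6),(0,255,255),1)
        if x%(2*step)==0: cv2.putText(c,str(x),((x-x0)*k-10,16),0,.4,(0,255,255),1)
    for y in range((y0+step-1)//step*step,y1,step):
        cv2.line(c,(0,(y-y0)*k),(6,(y-y0)*k),(0,255,255),1); cv2.putText(c,str(y),(8,(y-y0)*k+4),0,.4,(0,255,255),1)
    cv2.imwrite(f"pics/{n}.png",c)
E
python3 - <<'E'
from h import *
S=grab("scene");D=grab("side")
import pickle;pickle.dump((S,D),open("cams.pkl","wb"))
A=lambda l,k,x,y:[(a/k+x,b/k+y) for a,b in l]
c1=lambda l:A(l,6,120,170);c2=lambda l:A(l,4,250,140);c3=lambda l:A(l,3,200,225);c4=lambda l:A(l,5,270,155)
it={
'o':(.136,.048,.048,c2([(277,38),(342,27),(367,68),(300,78)]),c3([(320,40),(394,44),(397,88),(319,85)])),
'g':(.102,.088,.048,c2([(384,127),(313,148)]),c3([(271,86),(268,128),(407,130)])),
'w':(.068,.128,.048,c2([(396,180),(323,195)]),c3([(240,129),(241,178),(441,176),(434,124)])),
'b':(.034,.168,.048,c2([(407,233),(335,253)]),c3([(204,173),(206,222),(459,210),(450,160)])),
't2':(.007,.114,.074,c1([(50,238),(218,212),(240,380),(58,420)]),c4([(168,60),(342,64),(352,120),(160,115)])),
'tm':(.007,.194,.074,c1([(443,92),(592,68),(658,350),(490,385)]),c4([(100,218),(447,233),(458,305),(83,288)])),
't1':(.007,.074,.074,c2([(35,264),(137,248),(160,318),(53,336)]),c4([(58,399),(34,486)])),
'tr':(.007,.154,.074,c2([(514,170),(607,160),(682,310),(577,324)]),c3([(60,368),(303,403),(290,500),(30,463)])),
}
for k,(z,L,W,s,d) in it.items():
    a=unproj(S,s,z);b=unproj(D,d,z)
    p,r=fit(np.r_[a,b],L,W)
    print(k,p[:2].round(4),np.degrees(p[2]).round(1),'res mm',(r*1000).round(0).tolist())
    if k[0]=='t': 
        for q in (a,b):
            if len(q)==4: print('   sides',[round(float(np.linalg.norm(q[i]-q[(i+1)%4]))*1000) for i in range(4)])
E
```

```text
o [0.4638 0.1624] 3.9 res mm [[4.0, -0.0], [5.0, -1.0], [2.0, 0.0], [-1.0, 1.0], [-2.0, 0.0], [-1.0, 2.0], [-2.0, -1.0], [-2.0, -1.0]]
g [0.4736 0.1639] 7.9 res mm [[-2.0, 3.0], [2.0, -3.0], [-3.0, 3.0], [1.0, -3.0], [1.0, -0.0]]
w [0.4707 0.1677] 8.6 res mm [[1.0, 3.0], [-2.0, -4.0], [0.0, 1.0], [-0.0, 1.0], [1.0, 1.0], [-0.0, -2.0]]
b [0.4748 0.1682] 11.3 res mm [[-1.0, 1.0], [-2.0, -6.0], [-1.0, 1.0], [0.0, 1.0], [3.0, 1.0], [0.0, -1.0]]
t2 [ 0.4934 -0.366 ] 364.0 res mm [[5.0, -2.0], [9.0, 2.0], [-0.0, 0.0], [1.0, -5.0], [-9.0, 4.0], [1.0, 4.0], [-2.0, -1.0], [-6.0, -1.0]]
   sides [77, 105, 80, 111]
   sides [105, 69, 111, 69]
tm [ 0.4727 -0.1796] 2.4 res mm [[7.0, -0.0], [8.0, -0.0], [0.0, -1.0], [2.0, -3.0], [-9.0, 4.0], [-0.0, 3.0], [-3.0, -1.0], [-5.0, -1.0]]
   sides [74, 186, 76, 189]
   sides [186, 69, 191, 70]
t1 [ 0.5341 -0.0093] 1.3 res mm [[6.0, -0.0], [7.0, -0.0], [0.0, -0.0], [-0.0, -2.0], [-10.0, 5.0], [-7.0, -1.0]]
   sides [74, 67, 75, 68]
tr [0.5564 0.3522] -2.4 res mm [[5.0, 1.0], [6.0, -1.0], [2.0, -0.0], [3.0, -3.0], [-7.0, 5.0], [-1.0, 4.0], [-4.0, -4.0], [-10.0, -1.0]]
   sides [72, 150, 77, 152]
   sides [147, 66, 147, 68]
```

```bash
python3 -m creep '[{"rz":-9.35},{"rz":-9.35,"tx":-0.011,"ty":-0.02},{"tx":-0.022,"ty":-0.04},{"tx":-0.022,"ty":-0.04},{"tx":-0.022,"ty":-0.04},{"tx":-0.022,"ty":-0.04},{"tx":-0.022,"ty":-0.04},{"tx":-0.022,"ty":-0.04},{"tx":-0.022,"ty":-0.04},{"tx":-0.022,"ty":-0.04},{"tx":-0.022,"ty":-0.04},{"tx":-0.022,"ty":-0.04},{"tx":-0.022,"ty":-0.04},{"tx":-0.013,"ty":-0.025},{},{}]'
cat >> h.py <<'E'
def delta(x,y,z,yaw):
    """tool-frame shift: turn rz first (deg), then tx,ty,tz in the turned frame"""
    o=env.get_obs(); p=o["tool_pos"]; yw=o["tool_rot"][2]
    dy=(yaw-yw+180)%360-180
    t=np.radians(yaw); d=np.array([x,y,z])-p
    print("now",p.round(4),o["tool_rot"].round(2),"t",round(o["time_s"],2),"grip",round(o["grip_width"],4),"F",o["force"].round(1))
    print("rz %.2f then tx %.4f ty %.4f tz %.4f"%(-dy,d[0]*np.cos(t)+d[1]*np.sin(t),d[0]*np.sin(t)-d[1]*np.cos(t),-d[2]))
E
python3 - <<'E'
from h import *
delta(.4638,.1624,.135,-176.1)
c=grab("wrist","w1"); print(-c["R"].T@c["t"])
E
```

```text
now [0.1663 0.6281 0.247 ] [-179.95    0.    165.17] t 0.25 grip 0.0868 F [0.7 0.6 0.2]
rz -18.73 then tx -0.2651 ty -0.4849 tz 0.1120
[0.09676069 0.64719933 0.38463119]$[0]: bad value
```

View pics/w1.png

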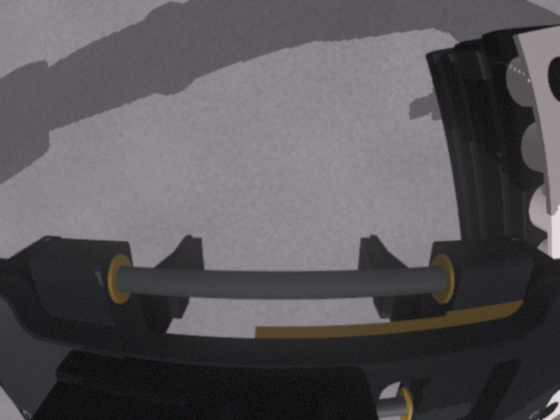

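```bash
python3 -m creep '[{"tx":0,"ty":0,"tz":0,"rx":0,"ry":0,"rz":-9.35},{"tx":-0.011,"ty":-0.02,"tz":0,"rx":0,"ry":0,"rz":-9.35},{"tx":-0.022,"ty":-0.04,"tz":0,"rx":0,"ry":0,"rz":0},{"tx":-0.022,"ty":-0.04,"tz":0,"rx":0,"ry":0,"rz":0},{"tx":-0.022,"ty":-0.04,"tz":0,"rx":0,"ry":0,"rz":0},{"tx":-0.022,"ty":-0.04,"tz":0,"rx":0,"ry":0,"rz":0},{"tx":-0.022,"ty":-0.04,"tz":0,"rx":0,"ry":0,"rz":0},{"tx":-0.022,"ty":-0.04,"tz":0,"rx":0,"ry":0,"rz":0},{"tx":-0.022,"ty":-0.04,"tz":0,"rx":0,"ry":0,"rz":0},{"tx":-0.022,"ty":-0.04,"tz":0,"rx":0,"ry":0,"rz":0},{"tx":-0.022,"ty":-0.04,"tz":0,"rx":0,"ry":0,"rz":0},{"tx":-0.022,"ty":-0.04,"tz":0,"rx":0,"ry":0,"rz":0},{"tx":-0.022,"ty":-0.04,"tz":0,"rx":0,"ry":0,"rz":0},{"tx":-0.012,"ty":-0.025,"tz":0,"rx":0,"ry":0,"rz":0},{"tx":0,"ty":0,"tz":0,"rx":0,"ry":0,"rz":0}]'
python3 - <<'E'
from h import *
delta(.4638,.1624,.135,-176.1)
c=grab("wrist","w2"); print(-c["R"].T@c["t"])
E
```

```text
time_s: 2.17
tool_pos: [0.4612, 0.1583, 0.2477]
tool_rot: [-180.0, 0.0, -176.4]
force: [1.2, -0.0, -0.1]
grip_width: 0.0869
now [0.4612 0.1583 0.2477] [-1.7999e+02  3.0000e-02 -1.7641e+02] t 2.17 grip 0.0869 F [ 1.2 -0.  -0.1]
rz -0.31 then tx -0.0029 ty 0.0039 tz 0.1127
[0.38919349 0.15359151 0.38529006]
```

View pics/w2.png

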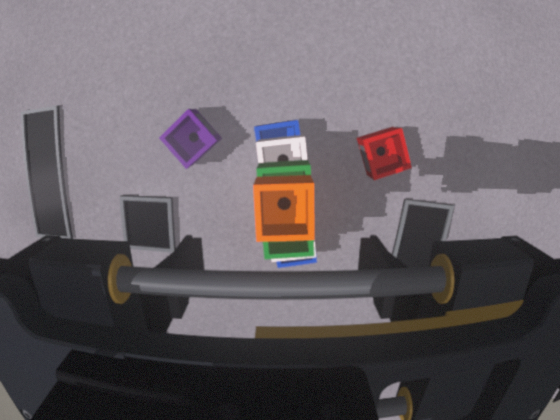

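```bash
python3 - <<'E'
from h import *
im=cv2.imread("pics/w2.png"); crop(im,240,110,330,275,5 if 0 else 4,"w2a");crop(im,15,95,195,255,4,"w2b")
E
```

```text
(no output)
```

View pics/w2a.png

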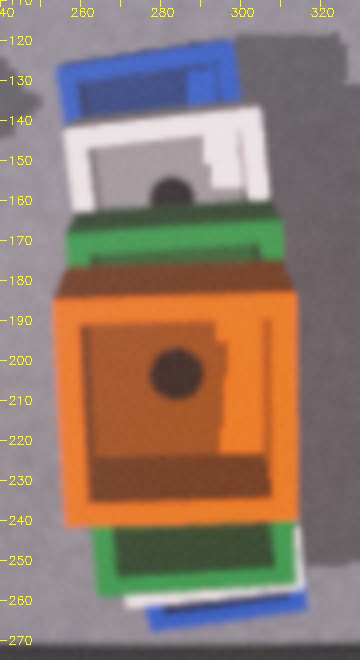

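View pics/w2b.png

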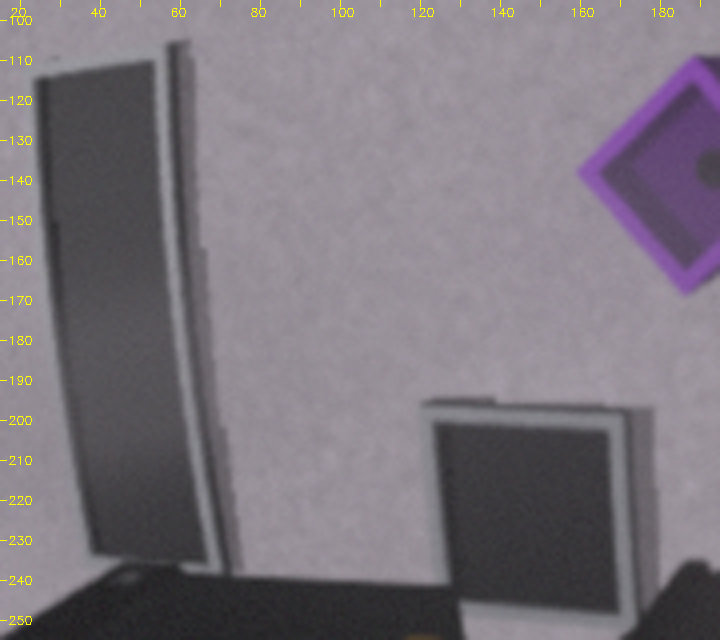

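```bash
python3 - <<'E'
from h import *
import pickle
c=grab("wrist"); pickle.dump(c,open("w2.pkl","wb"))
A=lambda l,x,y:[(a/4+x,b/4+y) for a,b in l]
def go(n,z,L,W,l,x,y):
    P=unproj(c,A(l,x,y),z); p,r=fit(P,L,W); print(n,p[:2].round(4),np.degrees(p[2]).round(2),(r*1000).round(1).tolist())
go('o',.136,.048,.048,[(54,297),(297,292),(299,522),(66,527)],240,110)
go('g',.102,.088,.048,[(68,230),(284,220),(297,582),(99,597)],240,110)
go('w',.068,.128,.048,[(63,129),(261,106),(304,584),(125,607)],240,110)
go('b',.034,.168,.048,[(57,67),(235,40),(308,608),(150,630)],240,110)
go('t1',.007,.074,.074,[(421,405),(626,412),(638,625)],15,95)
E
```

```text
o [0.4663 0.1639] 5.34 [[-0.5, -0.1], [-0.2, -0.3], [0.4, 0.3], [0.2, -0.0]]
g [0.4774 0.167 ] 7.4 [[-0.4, 0.1], [0.3, -0.1], [-0.3, -0.2], [0.4, 0.2]]
w [0.4757 0.1681] 10.25 [[0.3, -0.1], [-0.0, 0.4], [-0.8, 0.1], [0.5, -0.4]]
b [0.4803 0.1693] 12.18 [[0.3, -0.0], [0.1, 0.2], [-0.3, -0.1], [-0.2, -0.1]]
t1 [ 0.5341 -0.0102] 1.4 [[0.6, 0.6], [0.3, 0.0], [-1.0, -0.7]]
```

```bash
python3 - <<'E'
from h import *
delta(.4663,.1639,.135,-174.7)
E
```

```text
now [0.4598 0.1614 0.2475] [ 1.7996e+02 -2.0000e-02 -1.7611e+02] t 2.27 grip 0.087 F [ 0.9 -0.1 -0.4]
rz -1.41 then tx -0.0067 ty 0.0019 tz 0.1125
```

```bash
python3 - <<'E'
from h import *
import pickle
c=grab("wrist","w3"); print(-c["R"].T@c["t"]); pickle.dump(c,open("w3.pkl","wb"))
delta(.4663,.1639,.135,-174.7)
im=cv2.imread("pics/w3.png"); crop(im,240,110,330,275,4,"w3a");crop(im,100,185,200,255,6,"w3b")
E
```

```text
[0.38797696 0.15612271 0.38517223]
now [0.4596 0.1619 0.2475] [ 1.7996e+02 -1.0000e-02 -1.7603e+02] t 2.33 grip 0.087 F [-0.1  0.8 -0.1]
rz -1.33 then tx -0.0068 ty 0.0014 tz 0.1125
```

View pics/w3a.png

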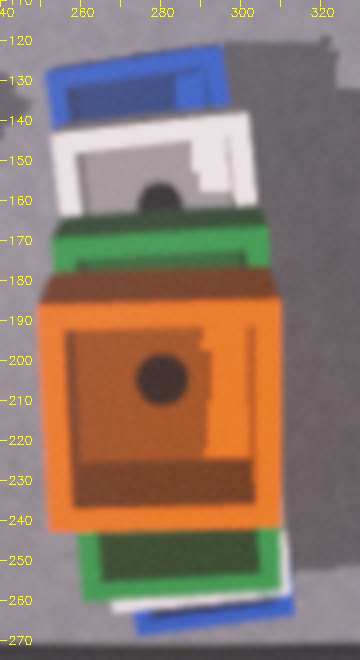

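View pics/w3b.png

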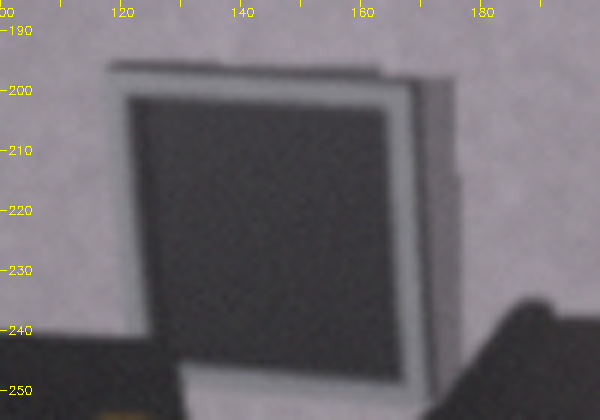

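```bash
python3 - <<'E'
from h import *
import pickle
c=pickle.load(open("w3.pkl","rb"))
def go(n,z,L,W,l,x,y,k=4):
    P=unproj(c,[(a/k+x,b/k+y) for a,b in l],z); p,r=fit(P,L,W); print(n,p[:2].round(4),np.degrees(p[2]).round(2),(r*1000).round(1).tolist());return p
o=go('o',.136,.048,.048,[(38,303),(281,297),(283,527),(49,531)],240,110)
go('g',.102,.088,.048,[(52,234),(270,225),(282,586),(84,600)],240,110)
go('w',.068,.128,.048,[(49,134),(248,111),(291,590),(110,612)],240,110)
go('b',.034,.168,.048,[(46,71),(222,45),(294,611),(138,634)],240,110)
go('t1',.007,.074,.074,[(107,68),(408,84),(430,400)],100,185,6)
delta(*o[:2],.135,np.degrees(o[2])-180)
E
```

```text
o [0.467  0.1618] 5.31 [[-0.3, 0.0], [-0.3, -0.2], [0.4, 0.4], [0.1, -0.2]]
g [0.4781 0.1648] 7.32 [[-0.4, -0.1], [0.4, 0.1], [-0.4, -0.2], [0.4, 0.2]]
w [0.4768 0.1658] 10.15 [[0.2, -0.2], [-0.2, 0.5], [-0.6, 0.4], [0.7, -0.6]]
b [0.4812 0.167 ] 12.1 [[0.3, 0.3], [0.3, -0.0], [-0.6, -0.5], [-0.0, 0.2]]
t1 [ 0.5348 -0.0131] 1.23 [[0.2, 1.0], [0.8, -0.7], [-1.1, -0.3]]
now [0.4596 0.1619 0.2475] [ 1.7996e+02 -1.0000e-02 -1.7603e+02] t 2.33 grip 0.087 F [-0.1  0.8 -0.1]
rz -1.34 then tx -0.0074 ty -0.0008 tz 0.1125
```

```bash
python3 -m creep '[{"tx":-0.007,"ty":-0.001,"tz":0.02,"rx":0,"ry":0,"rz":-1.3},{"tx":0,"ty":0,"tz":0.03,"rx":0,"ry":0,"rz":0},{"tx":0,"ty":0,"tz":0.03,"rx":0,"ry":0,"rz":0},{"tx":0,"ty":0,"tz":0.02,"rx":0,"ry":0,"rz":0},{"tx":0,"ty":0,"tz":0.012,"rx":0,"ry":0,"rz":0},{"tx":0,"ty":0,"tz":0,"rx":0,"ry":0,"rz":0},{"tx":0,"ty":0,"tz":0,"rx":0,"ry":0,"rz":0}]' 0.087 15
python3 -m creep '[{"tx":0,"ty":0,"tz":0,"rx":0,"ry":0,"rz":0},{"tx":0,"ty":0,"tz":0,"rx":0,"ry":0,"rz":0},{"tx":0,"ty":0,"tz":0,"rx":0,"ry":0,"rz":0},{"tx":0,"ty":0,"tz":0,"rx":0,"ry":0,"rz":0},{"tx":0,"ty":0,"tz":0,"rx":0,"ry":0,"rz":0},{"tx":0,"ty":0,"tz":0,"rx":0,"ry":0,"rz":0}]' 0.03 15
```

```text
time_s: 3.2
tool_pos: [0.4678, 0.1607, 0.1365]
tool_rot: [180.0, 0.1, -174.8]
force: [-0.2, 0.2, -0.5]
grip_width: 0.0872
time_s: 3.95
tool_pos: [0.4673, 0.1601, 0.1356]
tool_rot: [180.0, 0.0, -174.8]
force: [0.4, 0.5, 0.2]
grip_width: 0.0479
```

```bash
python3 -m creep '[{"tx":0,"ty":0,"tz":-0.02,"rx":0,"ry":0,"rz":0},{"tx":0,"ty":0,"tz":-0.03,"rx":0,"ry":0,"rz":0},{"tx":0,"ty":0,"tz":-0.03,"rx":0,"ry":0,"rz":0},{"tx":0,"ty":0,"tz":0,"rx":0,"ry":0,"rz":0}]'
python3 - <<'E'
from h import *
c=grab("side","s4");im=cv2.imread("pics/s4.png"); crop(im,200,180,400,330,4,"s4a")
delta(.5348,-.0131,.1,-178.8)
E
```

```text
time_s: 4.45
tool_pos: [0.4687, 0.1606, 0.2177]
tool_rot: [179.9, 0.3, -174.8]
force: [0.4, 0.7, -0.9]
grip_width: 0.0479
now [0.4677 0.1603 0.2161] [ 1.7995e+02  9.0000e-02 -1.7483e+02] t 4.5 grip 0.0478 F [-0.6 -0.2 -0.8]
rz 3.97 then tx -0.0635 ty -0.1747 tz 0.1161
```

View pics/s4a.png

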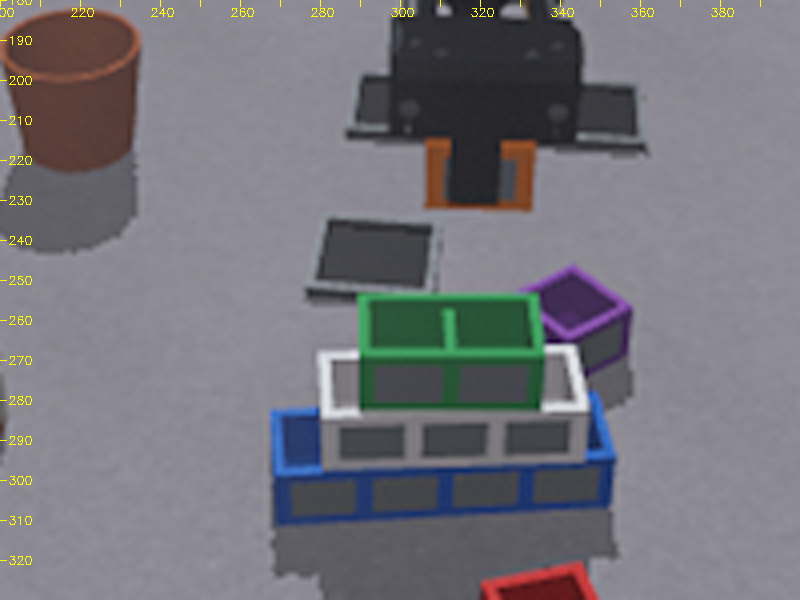

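```bash
python3 -m creep '[{"tx":0,"ty":0,"tz":0,"rx":0,"ry":0,"rz":4.0},{"tx":-0.013,"ty":-0.035,"tz":0,"rx":0,"ry":0,"rz":0},{"tx":-0.013,"ty":-0.035,"tz":0,"rx":0,"ry":0,"rz":0},{"tx":-0.013,"ty":-0.035,"tz":0,"rx":0,"ry":0,"rz":0},{"tx":-0.013,"ty":-0.035,"tz":0.02,"rx":0,"ry":0,"rz":0},{"tx":-0.012,"ty":-0.035,"tz":0.02,"rx":0,"ry":0,"rz":0},{"tx":0,"ty":0,"tz":0.02,"rx":0,"ry":0,"rz":0},{"tx":0,"ty":0,"tz":0.02,"rx":0,"ry":0,"rz":0},{"tx":0,"ty":0,"tz":0,"rx":0,"ry":0,"rz":0},{"tx":0,"ty":0,"tz":0,"rx":0,"ry":0,"rz":0}]'
python3 - <<'E'
from h import *
import pickle
c=grab("wrist","w5");pickle.dump(c,open("w5.pkl","wb"));delta(.5348,-.0131,.0366,-178.8)
grab("side","s5");im=cv2.imread("pics/s5.png"); crop(im,200,180,400,330,4,"s5a")
E
```

```text
time_s: 5.75
tool_pos: [0.5348, -0.0135, 0.1355]
tool_rot: [-180.0, -0.0, -178.8]
force: [-0.0, 0.2, -1.1]
grip_width: 0.0479
now [ 0.5352 -0.0135  0.136 ] [ 1.8000e+02  4.0000e-02 -1.7881e+02] t 5.8 grip 0.0476 F [-0.5 -0.8 -0.6]
rz -0.01 then tx 0.0003 ty 0.0004 tz 0.0994
```

View pics/w5.png

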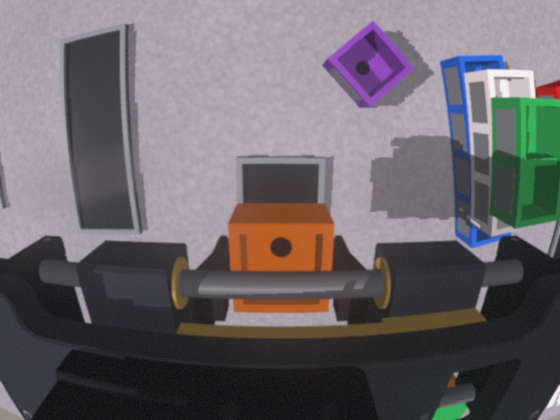

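View pics/s5a.png

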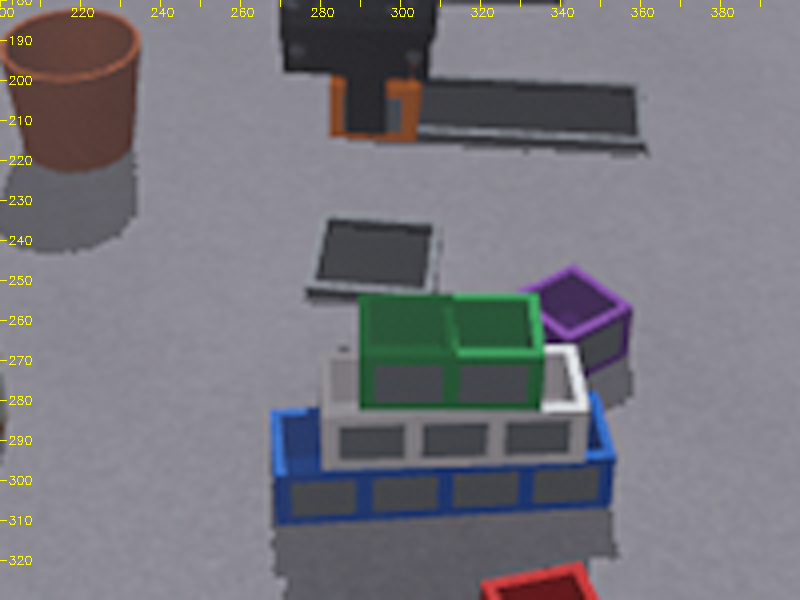

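```bash
python3 - <<'E'
from h import *
im=cv2.imread("pics/w5.png"); crop(im,220,140,345,215,6,"w5a");crop(im,55,15,150,240,3,"w5b")
E
```

```text
(no output)
```

View pics/w5a.png

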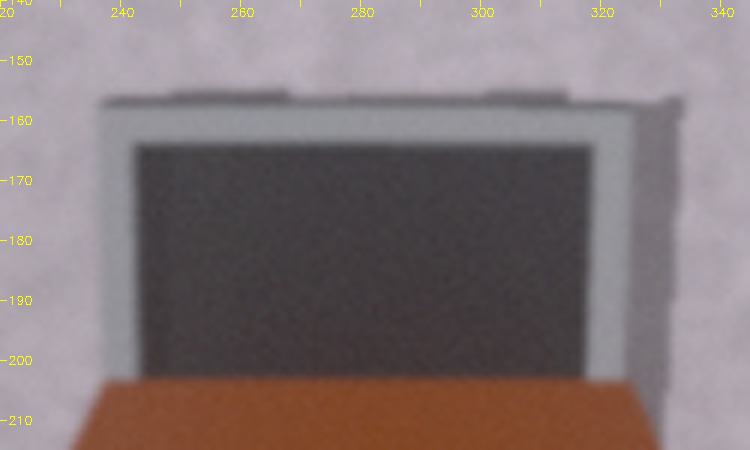

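View pics/w5b.png

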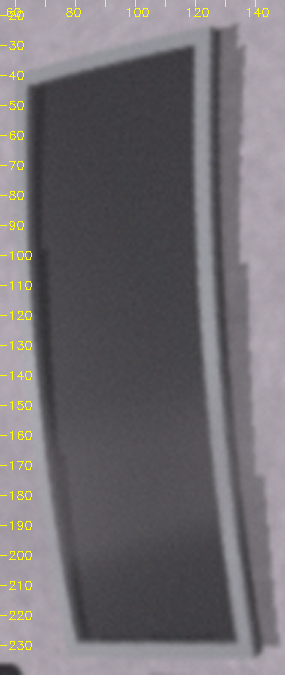

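```bash
python3 - <<'E'
from h import *
import pickle
c=pickle.load(open("w5.pkl","rb"))
a=unproj(c,[(236.8,158),(325.7,158)],.007);print(a.round(4),a.mean(0)+[.037,0])
p,r=fit(unproj(c,[(64.3,43.3),(125,24),(141,233.3),(80,233.3)],.007),.194,.074);print(p[:2],np.degrees(p[2]),(r*1e3).round(1))
E
```

```text
[[ 0.4992 -0.0507]
 [ 0.4977  0.0229]] [ 0.53546359 -0.01393141]
[ 0.47578427 -0.18365663] 2.621606729192142 [[ 3.9  3.6]
 [-0.  -2.2]
 [-1.7 -1.3]
 [-1.3  0.5]]
```

```bash
python3 -m creep '[{"tx":0,"ty":0,"tz":0.02,"rx":0,"ry":0,"rz":0},{"tx":0,"ty":0,"tz":0.03,"rx":0,"ry":0,"rz":0},{"tx":0,"ty":0,"tz":0.025,"rx":0,"ry":0,"rz":0},{"tx":0,"ty":0,"tz":0.012,"rx":0,"ry":0,"rz":0},{"tx":0,"ty":0,"tz":0.006,"rx":0,"ry":0,"rz":0},{"tx":0,"ty":0,"tz":0.003,"rx":0,"ry":0,"rz":0},{"tx":0,"ty":0,"tz":0,"rx":0,"ry":0,"rz":0},{"tx":0,"ty":0,"tz":0,"rx":0,"ry":0,"rz":0}]'
```

```text
time_s: 6.85
tool_pos: [0.5354, -0.0135, 0.0402]
tool_rot: [180.0, 0.1, -178.8]
force: [-1.2, 0.5, -0.3]
grip_width: 0.0484
```

```bash
python3 -m creep '[{"tx":0,"ty":0,"tz":0.0015,"rx":0,"ry":0,"rz":0},{"tx":0,"ty":0,"tz":0.0015,"rx":0,"ry":0,"rz":0},{"tx":0,"ty":0,"tz":0,"rx":0,"ry":0,"rz":0},{"tx":0,"ty":0,"tz":0,"rx":0,"ry":0,"rz":0}]'
```

```text
time_s: 7.35
tool_pos: [0.535, -0.0135, 0.0366]
tool_rot: [180.0, 0.0, -178.8]
force: [-0.7, 0.1, 0.6]
grip_width: 0.048
```

Contact height reached; release to 0.064, then rise.

```bash
python3 -m creep '[{"tx":0,"ty":0,"tz":0,"rx":0,"ry":0,"rz":0},{"tx":0,"ty":0,"tz":0,"rx":0,"ry":0,"rz":0},{"tx":0,"ty":0,"tz":0,"rx":0,"ry":0,"rz":0}]' 0.07
python3 -m creep '[{"tx":0,"ty":0,"tz":-0.02,"rx":0,"ry":0,"rz":0},{"tx":0,"ty":0,"tz":-0.05,"rx":0,"ry":0,"rz":0},{"tx":0,"ty":0,"tz":-0.06,"rx":0,"ry":0,"rz":0},{"tx":0,"ty":0,"tz":-0.06,"rx":0,"ry":0,"rz":0},{"tx":0,"ty":0,"tz":-0.02,"rx":0,"ry":0,"rz":0},{"tx":0,"ty":0,"tz":0,"rx":0,"ry":0,"rz":0}]'
python3 - <<'E'
from h import *
grab("wrist","w6");delta(.4781,.1648,.23,-172.7)
im=cv2.imread("pics/w6.png"); crop(im,180,100,380,250,4,"w6a")
E
```

```text
time_s: 7.72
tool_pos: [0.5348, -0.0136, 0.0365]
tool_rot: [180.0, -0.0, -178.8]
force: [0.2, 0.1, 0.5]
grip_width: 0.067
time_s: 8.48
tool_pos: [0.5358, -0.0136, 0.2483]
tool_rot: [179.9, 0.2, -178.8]
force: [-0.1, -0.6, 0.3]
grip_width: 0.0698
now [ 0.5348 -0.0135  0.2465] [ 1.7998e+02  3.0000e-02 -1.7882e+02] t 8.53 grip 0.0703 F [-0.3 -0.6  0. ]
rz -6.12 then tx 0.0336 ty 0.1841 tz 0.0165
```

View pics/w6.png

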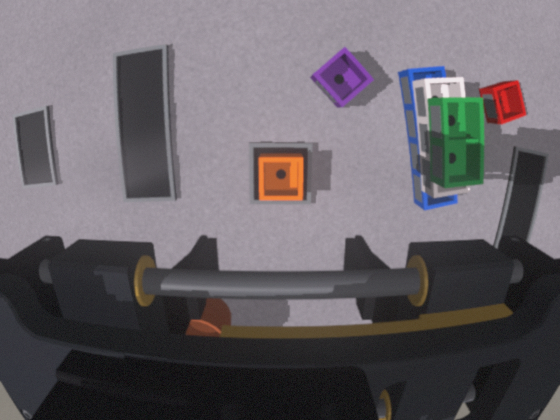

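```bash
python3 -m creep '[{"tx":0,"ty":0,"tz":0,"rx":0,"ry":0,"rz":-6.1},{"tx":0.006,"ty":0.032,"tz":0,"rx":0,"ry":0,"rz":0},{"tx":0.006,"ty":0.032,"tz":0,"rx":0,"ry":0,"rz":0},{"tx":0.006,"ty":0.032,"tz":0,"rx":0,"ry":0,"rz":0},{"tx":0.006,"ty":0.032,"tz":0,"rx":0,"ry":0,"rz":0},{"tx":0.006,"ty":0.032,"tz":0,"rx":0,"ry":0,"rz":0},{"tx":0.004,"ty":0.024,"tz":0.016,"rx":0,"ry":0,"rz":0},{"tx":0,"ty":0,"tz":0,"rx":0,"ry":0,"rz":0},{"tx":0,"ty":0,"tz":0,"rx":0,"ry":0,"rz":0}]' 0.08
python3 - <<'E'
from h import *
import pickle
c=grab("wrist","w7");pickle.dump(c,open("w7.pkl","wb"));delta(.4781,.1648,.101,-172.7)
im=cv2.imread("pics/w7.png"); crop(im,230,110,340,275,4,"w7a")
E
```

```text
time_s: 9.65
tool_pos: [0.4778, 0.1634, 0.2296]
tool_rot: [-179.9, -0.1, -172.8]
force: [0.1, -0.4, 0.2]
grip_width: 0.0799
now [0.4782 0.1632 0.2302] [-1.7995e+02 -3.0000e-02 -1.7284e+02] t 9.7 grip 0.0799 F [-0.   0.1  1.1]
rz -0.14 then tx -0.0001 ty 0.0016 tz 0.1292
```

View pics/w7a.png

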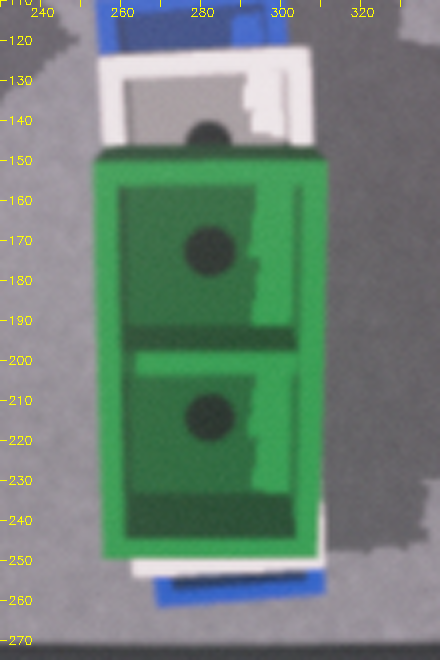

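View pics/w7.png

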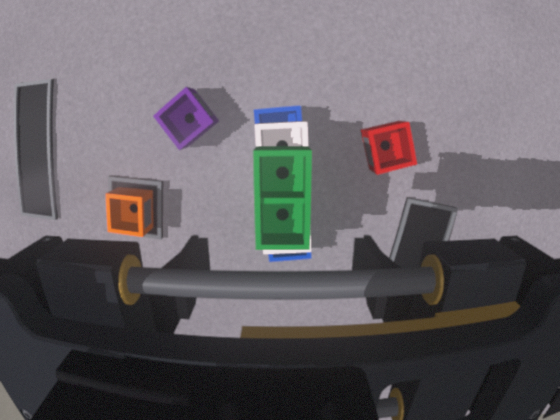

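```bash
python3 - <<'E'
from h import *
import pickle
c=pickle.load(open("w7.pkl","rb"))
P=unproj(c,[(a/4+230,b/4+110) for a,b in [(93,161),(328,159),(318,557),(104,557)]],.102)
p,r=fit(P,.088,.048);print(p[:2].round(4),np.degrees(p[2]),(r*1e3).round(1).tolist())
delta(*p[:2],.101,np.degrees(p[2])-180)
E
```

```text
[0.4784 0.1647] 7.425786810799602 [[0.2, -0.0], [-0.1, 0.1], [0.0, -0.2], [-0.2, 0.1]]
now [0.4782 0.1632 0.2302] [-1.7995e+02 -3.0000e-02 -1.7284e+02] t 9.7 grip 0.0799 F [-0.   0.1  1.1]
rz -0.26 then tx -0.0004 ty 0.0014 tz 0.1292
```

```bash
python3 -m creep '[{"tx":0,"ty":0.0015,"tz":0.03,"rx":0,"ry":0,"rz":-0.25},{"tx":0,"ty":0,"tz":0.035,"rx":0,"ry":0,"rz":0},{"tx":0,"ty":0,"tz":0.03,"rx":0,"ry":0,"rz":0},{"tx":0,"ty":0,"tz":0.02,"rx":0,"ry":0,"rz":0},{"tx":0,"ty":0,"tz":0.013,"rx":0,"ry":0,"rz":0},{"tx":0,"ty":0,"tz":0,"rx":0,"ry":0,"rz":0},{"tx":0,"ty":0,"tz":0,"rx":0,"ry":0,"rz":0}]'
python3 -m creep '[{"tx":0,"ty":0,"tz":0,"rx":0,"ry":0,"rz":0},{"tx":0,"ty":0,"tz":0,"rx":0,"ry":0,"rz":0},{"tx":0,"ty":0,"tz":0,"rx":0,"ry":0,"rz":0},{"tx":0,"ty":0,"tz":0,"rx":0,"ry":0,"rz":0},{"tx":0,"ty":0,"tz":0,"rx":0,"ry":0,"rz":0}]' 0.03 20
python3 -m creep '[{"tx":0,"ty":0,"tz":-0.02,"rx":0,"ry":0,"rz":0},{"tx":0,"ty":0,"tz":-0.04,"rx":0,"ry":0,"rz":0},{"tx":0,"ty":0,"tz":-0.04,"rx":0,"ry":0,"rz":0},{"tx":0,"ty":0,"tz":0,"rx":0,"ry":0,"rz":0}]'
python3 - <<'E'
from h import *
c=grab("side","s8");im=cv2.imread("pics/s8.png"); crop(im,200,180,400,330,4,"s8a")
delta(.4934,-.366,.201,-176)
E
```

```text
time_s: 10.58
tool_pos: [0.4784, 0.1662, 0.1035]
tool_rot: [180.0, 0.1, -172.5]
force: [0.1, -0.3, 0.9]
grip_width: 0.0802
time_s: 11.2
tool_pos: [0.4777, 0.1661, 0.1027]
tool_rot: [180.0, 0.0, -172.5]
force: [-0.0, -0.7, 1.3]
grip_width: 0.0477
time_s: 11.7
tool_pos: [0.4795, 0.167, 0.2057]
tool_rot: [179.9, 0.3, -172.5]
force: [0.2, -0.1, -1.5]
grip_width: 0.0477
now [0.4783 0.1665 0.2036] [ 1.7993e+02  1.4000e-01 -1.7247e+02] t 11.75 grip 0.0476 F [-0.1 -0.5 -2. ]
rz 3.53 then tx 0.0221 ty -0.5322 tz 0.0026
```

View pics/s8a.png

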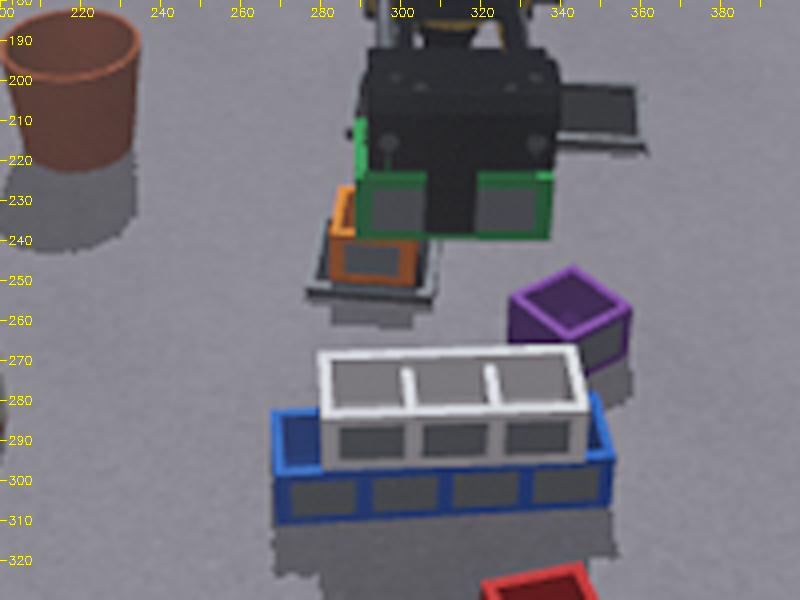

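```bash
python3 -m creep '[{"tx":0,"ty":0,"tz":0,"rx":0,"ry":0,"rz":3.5},{"tx":0.001,"ty":-0.02,"tz":0,"rx":0,"ry":0,"rz":0},{"tx":0.002,"ty":-0.046,"tz":0,"rx":0,"ry":0,"rz":0},{"tx":0.002,"ty":-0.046,"tz":0,"rx":0,"ry":0,"rz":0},{"tx":0.002,"ty":-0.046,"tz":0,"rx":0,"ry":0,"rz":0},{"tx":0.002,"ty":-0.046,"tz":0,"rx":0,"ry":0,"rz":0},{"tx":0.002,"ty":-0.046,"tz":0,"rx":0,"ry":0,"rz":0},{"tx":0.002,"ty":-0.046,"tz":0,"rx":0,"ry":0,"rz":0},{"tx":0.002,"ty":-0.046,"tz":0,"rx":0,"ry":0,"rz":0},{"tx":0.002,"ty":-0.046,"tz":0,"rx":0,"ry":0,"rz":0},{"tx":0.002,"ty":-0.046,"tz":0,"rx":0,"ry":0,"rz":0},{"tx":0.002,"ty":-0.046,"tz":0,"rx":0,"ry":0,"rz":0},{"tx":0.001,"ty":-0.046,"tz":0,"rx":0,"ry":0,"rz":0},{"tx":0,"ty":-0.006,"tz":0,"rx":0,"ry":0,"rz":0},{"tx":0,"ty":0,"tz":0,"rx":0,"ry":0,"rz":0},{"tx":0,"ty":0,"tz":0,"rx":0,"ry":0,"rz":0},{"tx":0,"ty":0,"tz":0,"rx":0,"ry":0,"rz":0}]'
python3 - <<'E'
from h import *
import pickle
c=grab("wrist","w9");pickle.dump(c,open("w9.pkl","wb"));delta(.4934,-.366,.0377,-176)
E
```

```text
time_s: 13.88
tool_pos: [0.4935, -0.3646, 0.2025]
tool_rot: [179.9, 0.0, -175.8]
force: [-0.1, 0.0, -1.4]
grip_width: 0.0479
now [ 0.4935 -0.3648  0.2026] [ 1.7995e+02  3.0000e-02 -1.7586e+02] t 13.93 grip 0.0481 F [ 0.6  0.7 -0.9]
rz 0.14 then tx 0.0002 ty -0.0012 tz 0.1649
```

View pics/w9.png

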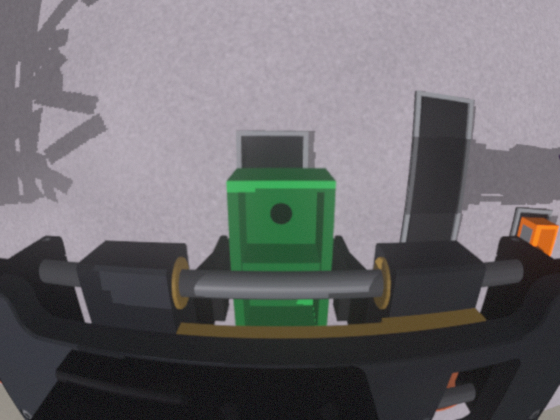

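```bash
python3 - <<'E'
from h import *
im=cv2.imread("pics/w9.png"); crop(im,225,120,330,180,7,"w9a");crop(im,390,80,485,250,3,"w9b")
E
```

```text
(no output)
```

View pics/w9a.png

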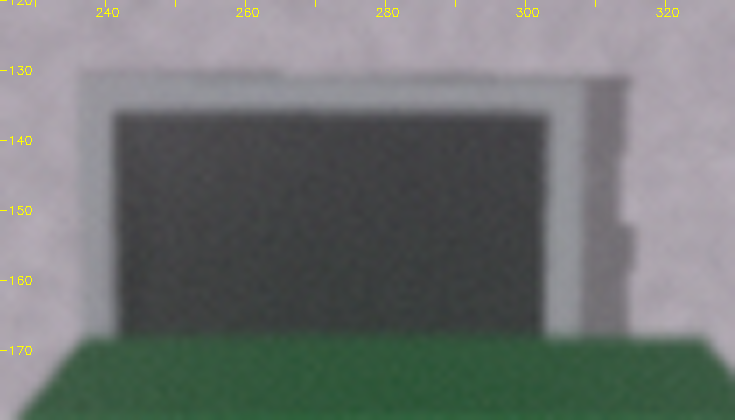

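View pics/w9b.png

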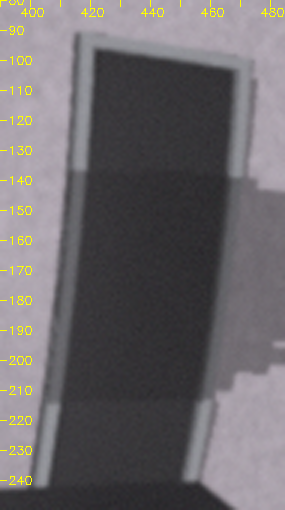

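```bash
python3 - <<'E'
from h import *
import pickle
c=pickle.load(open("w9.pkl","rb"))
a=unproj(c,[(236.3,130.7),(308.4,131.4),(236.4,168.1),(308.1,168.1)],.007);print(a.round(4))
e=a[1]-a[0];print(np.linalg.norm(e),"yaw end",np.degrees(np.arctan2(-e[0],e[1])),"sides",[np.degrees(np.arctan2(*(a[i+2]-a[i])[::-1])) for i in (0,1)])
t=np.radians(3.6);print(a[:2].mean(0)+.057*np.array([np.cos(t),np.sin(t)]))
E
```

```text
[[ 0.4414 -0.414 ]
 [ 0.437  -0.3404]
 [ 0.4804 -0.4119]
 [ 0.4751 -0.3374]]
0.07366985390144694 yaw end 3.3914311011603737 sides [np.float64(3.0479442876854437), np.float64(4.509247455082746)]
[ 0.49610754 -0.37361086]
```

```bash
python3 - <<'E'
from h import *
delta(.4957,-.3733,.0377,-176.4)
E
python3 -m creep '[{"tx":-0.002,"ty":-0.008,"tz":0.02,"rx":0,"ry":0,"rz":0.5},{"tx":0,"ty":0,"tz":0.03,"rx":0,"ry":0,"rz":0},{"tx":0,"ty":0,"tz":0.03,"rx":0,"ry":0,"rz":0},{"tx":0,"ty":0,"tz":0.03,"rx":0,"ry":0,"rz":0},{"tx":0,"ty":0,"tz":0.02,"rx":0,"ry":0,"rz":0},{"tx":0,"ty":0,"tz":0,"rx":0,"ry":0,"rz":0},{"tx":0,"ty":0,"tz":0,"rx":0,"ry":0,"rz":0}]'
python3 - <<'E'
from h import *
import pickle
c=grab("wrist","w10");delta(.4957,-.3733,.0377,-176.4)
grab("side","s10");im=cv2.imread("pics/s10.png"); crop(im,270,120,380,220,6,"s10a")
E
```

```text
now [ 0.4935 -0.3648  0.2026] [ 1.7995e+02  3.0000e-02 -1.7586e+02] t 13.93 grip 0.0481 F [ 0.6  0.7 -0.9]
rz 0.54 then tx -0.0017 ty -0.0086 tz 0.1649
time_s: 14.8
tool_pos: [0.4961, -0.3746, 0.0734]
tool_rot: [-179.9, 0.1, -176.5]
force: [-0.7, 0.6, -0.4]
grip_width: 0.0477
now [ 0.4963 -0.3747  0.0738] [-1.7993e+02  1.0000e-01 -1.7648e+02] t 14.85 grip 0.0477 F [ 0.7  0.6 -1.1]
rz -0.08 then tx 0.0005 ty 0.0014 tz 0.0361
```

View pics/w10.png

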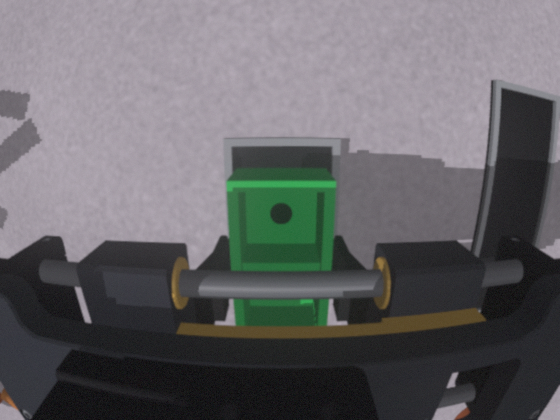

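View pics/s10a.png

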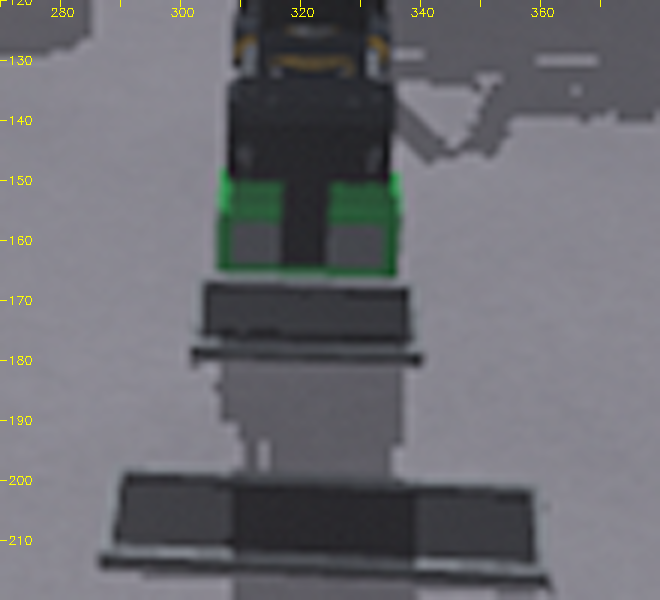

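```bash
python3 -m creep '[{"tx":0,"ty":0.001,"tz":0.012,"rx":0,"ry":0,"rz":0},{"tx":0,"ty":0,"tz":0.012,"rx":0,"ry":0,"rz":0},{"tx":0,"ty":0,"tz":0.006,"rx":0,"ry":0,"rz":0},{"tx":0,"ty":0,"tz":0.003,"rx":0,"ry":0,"rz":0},{"tx":0,"ty":0,"tz":0.002,"rx":0,"ry":0,"rz":0},{"tx":0,"ty":0,"tz":0,"rx":0,"ry":0,"rz":0},{"tx":0,"ty":0,"tz":0,"rx":0,"ry":0,"rz":0},{"tx":0,"ty":0,"tz":0,"rx":0,"ry":0,"rz":0}]'
```

```text
time_s: 15.9
tool_pos: [0.4957, -0.3731, 0.0378]
tool_rot: [-180.0, 0.0, -176.5]
force: [-0.5, -0.7, -0.2]
grip_width: 0.0479
```

```bash
python3 -m creep '[{"tx":0,"ty":0,"tz":0,"rx":0,"ry":0,"rz":0},{"tx":0,"ty":0,"tz":0,"rx":0,"ry":0,"rz":0},{"tx":0,"ty":0,"tz":0,"rx":0,"ry":0,"rz":0}]' 0.066
python3 -m creep '[{"tx":0,"ty":0,"tz":-0.02,"rx":0,"ry":0,"rz":0},{"tx":0,"ty":0,"tz":-0.05,"rx":0,"ry":0,"rz":0},{"tx":0,"ty":0,"tz":-0.06,"rx":0,"ry":0,"rz":0},{"tx":0,"ty":0,"tz":-0.05,"rx":0,"ry":0,"rz":0},{"tx":0,"ty":0,"tz":0,"rx":0,"ry":0,"rz":0}]'
python3 - <<'E'
from h import *
grab("wrist","w11");delta(.4768,.1658,.2,-169.9)
E
```

```text
time_s: 16.27
tool_pos: [0.4956, -0.3729, 0.0376]
tool_rot: [180.0, 0.0, -176.5]
force: [-0.2, 0.2, 0.2]
grip_width: 0.0645
time_s: 16.9
tool_pos: [0.4972, -0.3753, 0.2239]
tool_rot: [-179.7, 0.5, -176.5]
force: [-0.4, 0.1, -0.8]
grip_width: 0.0656
now [ 0.4963 -0.3741  0.221 ] [-179.86    0.29 -176.5 ] t 16.95 grip 0.0664 F [-0.7  0.3 -0.7]
rz -6.60 then tx -0.0754 ty 0.5349 tz 0.0210
```

View pics/w11.png

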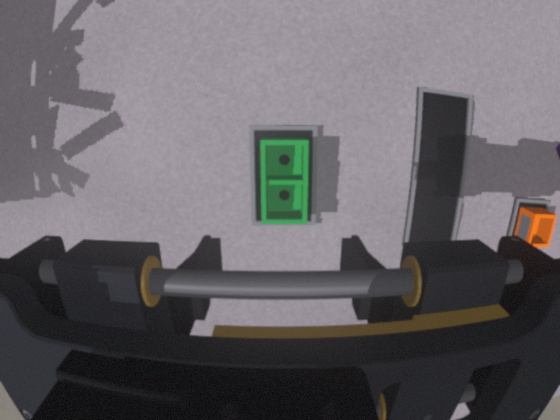

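```bash
python3 -m creep '[{"tx":0,"ty":0,"tz":0,"rx":0,"ry":0,"rz":-6.6},{"tx":-0.003,"ty":0.022,"tz":0.001,"rx":0,"ry":0,"rz":0},{"tx":-0.0065,"ty":0.046,"tz":0,"rx":0,"ry":0,"rz":0},{"tx":-0.0065,"ty":0.046,"tz":0,"rx":0,"ry":0,"rz":0},{"tx":-0.0065,"ty":0.046,"tz":0,"rx":0,"ry":0,"rz":0},{"tx":-0.0065,"ty":0.046,"tz":0,"rx":0,"ry":0,"rz":0},{"tx":-0.0065,"ty":0.046,"tz":0,"rx":0,"ry":0,"rz":0},{"tx":-0.0065,"ty":0.046,"tz":0,"rx":0,"ry":0,"rz":0},{"tx":-0.0065,"ty":0.046,"tz":0,"rx":0,"ry":0,"rz":0},{"tx":-0.0065,"ty":0.046,"tz":0,"rx":0,"ry":0,"rz":0},{"tx":-0.0065,"ty":0.046,"tz":0,"rx":0,"ry":0,"rz":0},{"tx":-0.0065,"ty":0.046,"tz":0,"rx":0,"ry":0,"rz":0},{"tx":-0.0065,"ty":0.046,"tz":0.01,"rx":0,"ry":0,"rz":0},{"tx":0,"ty":0.007,"tz":0.01,"rx":0,"ry":0,"rz":0},{"tx":0,"ty":0,"tz":0,"rx":0,"ry":0,"rz":0},{"tx":0,"ty":0,"tz":0,"rx":0,"ry":0,"rz":0},{"tx":0,"ty":0,"tz":0,"rx":0,"ry":0,"rz":0}]' 0.08
python3 - <<'E'
from h import *
import pickle
c=grab("wrist","w12");pickle.dump(c,open("w12.pkl","wb"));delta(.4768,.1658,.067,-169.9)
im=cv2.imread("pics/w12.png"); crop(im,230,90,340,250,4,"w12a")
E
```

```text
time_s: 19.08
tool_pos: [0.4753, 0.1655, 0.197]
tool_rot: [180.0, 0.0, -170.0]
force: [0.0, -0.4, 0.8]
grip_width: 0.0797
now [0.4753 0.1658 0.1971] [ 1.7998e+02  5.0000e-02 -1.6999e+02] t 19.12 grip 0.0799 F [-0.4  1.  -0.8]
rz -0.09 then tx -0.0015 ty -0.0002 tz 0.1301
```

View pics/w12.png

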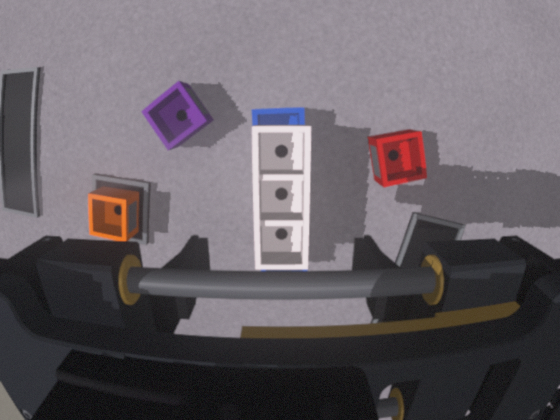

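View pics/w12a.png

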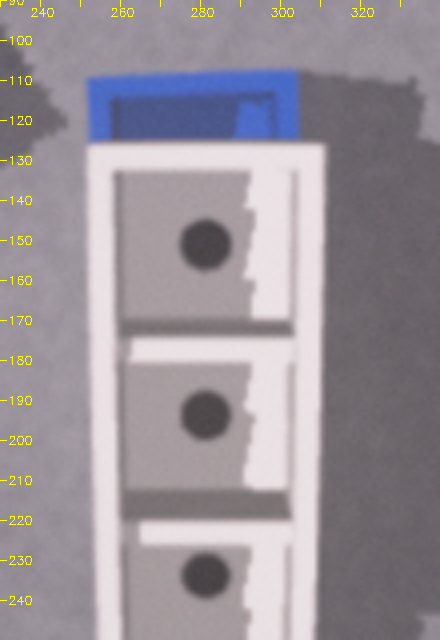

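```bash
python3 - <<'E'
from h import *
import pickle
c=pickle.load(open("w12.pkl","rb"))
P=unproj(c,[(251.5,126.3),(311.5,126.3),(307.3,268),(256,268.5)],.068)
p,r=fit(P,.128,.048);print(p[:2].round(4),np.degrees(p[2]),(r*1e3).round(1).tolist())
delta(*p[:2],.0675,np.degrees(p[2])-180)
E
```

```text
[0.4765 0.1661] 10.128665563501167 [[0.5, -0.3], [0.4, 0.6], [-0.5, -0.6], [-0.3, 0.4]]
now [0.4753 0.1658 0.1971] [ 1.7998e+02  5.0000e-02 -1.6999e+02] t 19.12 grip 0.0799 F [-0.4  1.  -0.8]
rz -0.12 then tx -0.0012 ty 0.0001 tz 0.1296
```

```bash
python3 -m creep '[{"tx":-0.001,"ty":0,"tz":0.03,"rx":0,"ry":0,"rz":-0.1},{"tx":0,"ty":0,"tz":0.035,"rx":0,"ry":0,"rz":0},{"tx":0,"ty":0,"tz":0.03,"rx":0,"ry":0,"rz":0},{"tx":0,"ty":0,"tz":0.02,"rx":0,"ry":0,"rz":0},{"tx":0,"ty":0,"tz":0.014,"rx":0,"ry":0,"rz":0},{"tx":0,"ty":0,"tz":0,"rx":0,"ry":0,"rz":0},{"tx":0,"ty":0,"tz":0,"rx":0,"ry":0,"rz":0}]'
python3 -m creep '[{"tx":0,"ty":0,"tz":0,"rx":0,"ry":0,"rz":0},{"tx":0,"ty":0,"tz":0,"rx":0,"ry":0,"rz":0},{"tx":0,"ty":0,"tz":0,"rx":0,"ry":0,"rz":0},{"tx":0,"ty":0,"tz":0,"rx":0,"ry":0,"rz":0},{"tx":0,"ty":0,"tz":0,"rx":0,"ry":0,"rz":0}]' 0.03 25
python3 -m creep '[{"tx":0,"ty":0,"tz":-0.02,"rx":0,"ry":0,"rz":0},{"tx":0,"ty":0,"tz":-0.04,"rx":0,"ry":0,"rz":0},{"tx":0,"ty":0,"tz":-0.05,"rx":0,"ry":0,"rz":0},{"tx":0,"ty":0,"tz":-0.03,"rx":0,"ry":0,"rz":0},{"tx":0,"ty":0,"tz":0,"rx":0,"ry":0,"rz":0}]'
python3 - <<'E'
from h import *
c=grab("side","s13");im=cv2.imread("pics/s13.png"); crop(im,200,180,400,330,4,"s13a")
delta(.5564,.3522,.201,177.6)
E
```

```text
time_s: 20.0
tool_pos: [0.4766, 0.1672, 0.0685]
tool_rot: [180.0, 0.1, -169.8]
force: [0.5, 0.4, 0.1]
grip_width: 0.08
time_s: 20.62
tool_pos: [0.4759, 0.167, 0.0677]
tool_rot: [180.0, 0.0, -169.8]
force: [0.0, 0.3, 1.5]
grip_width: 0.0476
time_s: 21.25
tool_pos: [0.4772, 0.1676, 0.2098]
tool_rot: [179.9, 0.3, -169.8]
force: [-0.3, 0.8, -2.4]
grip_width: 0.0479
now [0.476  0.1672 0.2078] [ 1.7996e+02  7.0000e-02 -1.6977e+02] t 21.3 grip 0.0479 F [-0.1  0.  -1.3]
rz 12.63 then tx -0.0726 ty 0.1882 tz 0.0068
```

View pics/s13a.png

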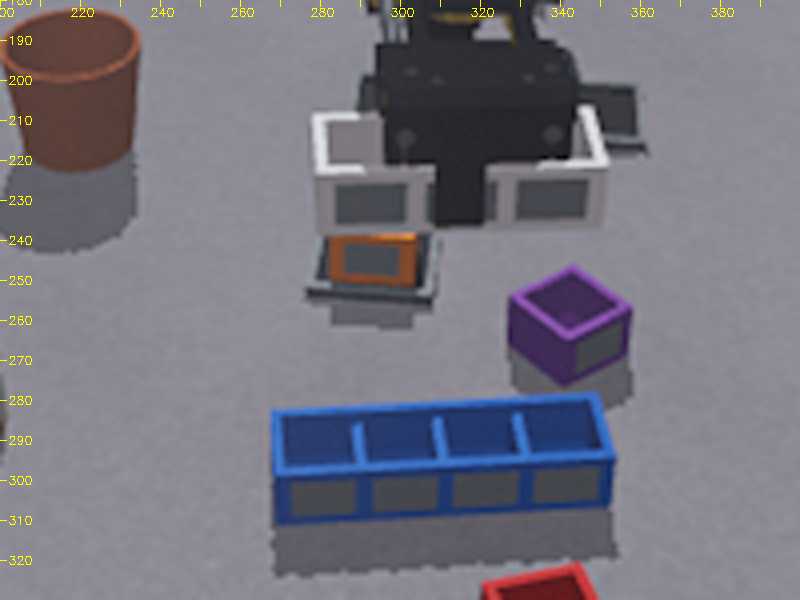

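```bash
python3 -m creep '[{"tx":0,"ty":0,"tz":0,"rx":0,"ry":0,"rz":6.3},{"tx":0,"ty":0,"tz":0,"rx":0,"ry":0,"rz":6.3},{"tx":-0.015,"ty":0.04,"tz":0,"rx":0,"ry":0,"rz":0},{"tx":-0.015,"ty":0.04,"tz":0,"rx":0,"ry":0,"rz":0},{"tx":-0.015,"ty":0.04,"tz":0,"rx":0,"ry":0,"rz":0},{"tx":-0.015,"ty":0.04,"tz":0,"rx":0,"ry":0,"rz":0},{"tx":-0.012,"ty":0.028,"tz":0.006,"rx":0,"ry":0,"rz":0},{"tx":0,"ty":0,"tz":0,"rx":0,"ry":0,"rz":0},{"tx":0,"ty":0,"tz":0,"rx":0,"ry":0,"rz":0},{"tx":0,"ty":0,"tz":0,"rx":0,"ry":0,"rz":0}]'
python3 - <<'E'
from h import *
import pickle
c=grab("wrist","w14");pickle.dump(c,open("w14.pkl","wb"));delta(.5564,.3522,.0367,177.6)
S,D=cams();print("jar",unproj(S,[(356,264)],0),unproj(D,[(186,288)],0))
im=cv2.imread("pics/w14.png"); crop(im,215,90,345,180,6,"w14a")
E
```

```text
time_s: 22.55
tool_pos: [0.5555, 0.3503, 0.2012]
tool_rot: [-180.0, -0.0, 177.5]
force: [-0.6, 0.6, -2.3]
grip_width: 0.0478
now [0.5556 0.3505 0.2016] [-179.99   -0.    177.53] t 22.6 grip 0.0478 F [-0.2 -0.  -1.7]
rz -0.07 then tx -0.0007 ty 0.0017 tz 0.1649
jar [[0.74512121 0.16236473]] [[0.73695536 0.16466364]]
```

View pics/w14.png

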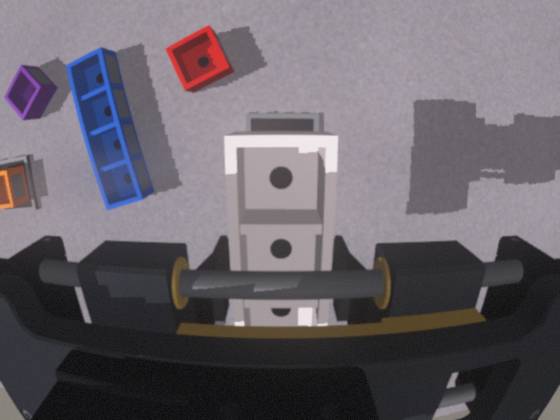

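View pics/w14a.png

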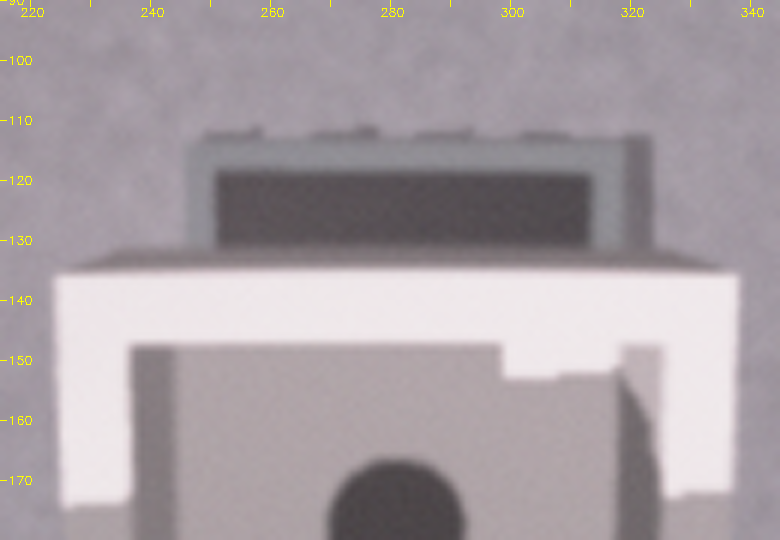

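```bash
python3 - <<'E'
from h import *
import pickle
c=pickle.load(open("w14.pkl","rb"))
a=unproj(c,[(246.2,113.3),(319.2,113)],.007);e=a[1]-a[0];y=np.arctan2(-e[0],e[1]);print(a.round(4),np.linalg.norm(e),np.degrees(y))
for t in (y,np.radians(-2.4)): print(a.mean(0)+.077*np.array([np.cos(t),np.sin(t)]))
S,D=cams()
# side long near edge direction
for q,z in (([(210,379.3),(296.7,391.7)],.007),([(220,347.7),(301,359.3)],.007)):
    b=unproj(D,q,z);d=b[0]-b[1];print('side yaw',np.degrees(np.arctan2(d[1],d[0])))
c=pickle.load(open("w12.pkl","rb"));b=unproj(c,[(411,213),(464,224)],.007);print(b)
E
```

```text
[[0.4807 0.3185]
 [0.4834 0.3923]] 0.07383632003550178 -2.1503747517978042
[0.55900465 0.35251028]
[0.55899133 0.35217507]
side yaw -1.4782516802072643
side yaw -2.2361416820984217
[[0.48098339 0.31389138]
 [0.48235453 0.38969221]]
```

```bash
python3 -m creep '[{"tx":-0.003,"ty":0.0015,"tz":0.02,"rx":0,"ry":0,"rz":-0.25},{"tx":0,"ty":0,"tz":0.03,"rx":0,"ry":0,"rz":0},{"tx":0,"ty":0,"tz":0.03,"rx":0,"ry":0,"rz":0},{"tx":0,"ty":0,"tz":0.03,"rx":0,"ry":0,"rz":0},{"tx":0,"ty":0,"tz":0.02,"rx":0,"ry":0,"rz":0},{"tx":0,"ty":0,"tz":0,"rx":0,"ry":0,"rz":0},{"tx":0,"ty":0,"tz":0,"rx":0,"ry":0,"rz":0}]'
python3 - <<'E'
from h import *
grab("wrist","w15");delta(.5585,.352,.0367,177.8)
grab("side","s15");im=cv2.imread("pics/s15.png"); crop(im,190,270,330,410,4,"s15a")
E
```

```text
time_s: 23.48
tool_pos: [0.5594, 0.3536, 0.0726]
tool_rot: [179.9, 0.1, 177.9]
force: [-0.2, -0.4, -1.0]
grip_width: 0.0477
now [0.5596 0.3537 0.073 ] [1.7991e+02 1.2000e-01 1.7786e+02] t 23.52 grip 0.0477 F [ 0.7  0.1 -1.4]
rz 0.06 then tx 0.0010 ty -0.0018 tz 0.0363
```

View pics/w15.png

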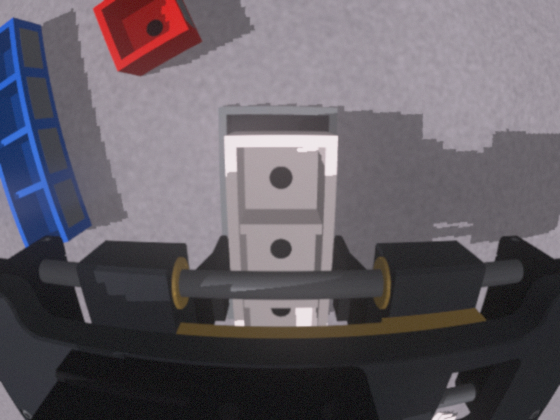

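View pics/s15a.png

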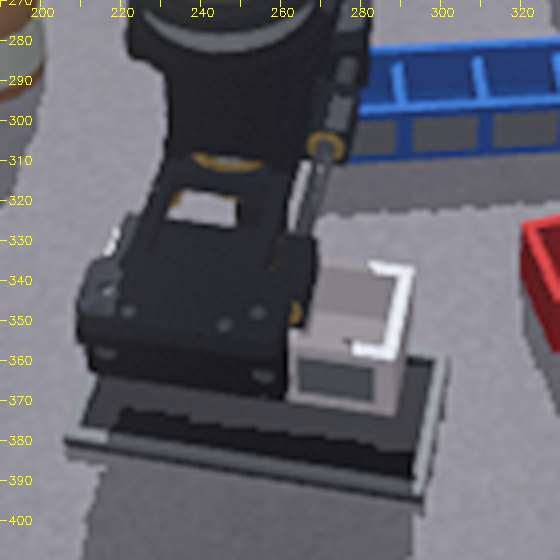

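```bash
python3 -m creep '[{"tx":0.0005,"ty":-0.002,"tz":0.012,"rx":0,"ry":0,"rz":0},{"tx":0,"ty":0,"tz":0.012,"rx":0,"ry":0,"rz":0},{"tx":0,"ty":0,"tz":0.006,"rx":0,"ry":0,"rz":0},{"tx":0,"ty":0,"tz":0.003,"rx":0,"ry":0,"rz":0},{"tx":0,"ty":0,"tz":0.002,"rx":0,"ry":0,"rz":0},{"tx":0,"ty":0,"tz":0,"rx":0,"ry":0,"rz":0},{"tx":0,"ty":0,"tz":0,"rx":0,"ry":0,"rz":0},{"tx":0,"ty":0,"tz":0,"rx":0,"ry":0,"rz":0}]'
```

```text
time_s: 24.58
tool_pos: [0.5582, 0.3514, 0.0368]
tool_rot: [180.0, 0.0, 177.9]
force: [0.9, -1.0, -0.2]
grip_width: 0.0477
```

```bash
python3 -m creep '[{"tx":0,"ty":0,"tz":0,"rx":0,"ry":0,"rz":0},{"tx":0,"ty":0,"tz":0,"rx":0,"ry":0,"rz":0},{"tx":0,"ty":0,"tz":0,"rx":0,"ry":0,"rz":0}]' 0.066
python3 -m creep '[{"tx":0,"ty":0,"tz":-0.02,"rx":0,"ry":0,"rz":0},{"tx":0,"ty":0,"tz":-0.05,"rx":0,"ry":0,"rz":0},{"tx":0,"ty":0,"tz":-0.06,"rx":0,"ry":0,"rz":0},{"tx":0,"ty":0,"tz":-0.04,"rx":0,"ry":0,"rz":0},{"tx":0,"ty":0,"tz":0,"rx":0,"ry":0,"rz":0}]'
python3 - <<'E'
from h import *
grab("wrist","w16");delta(.4812,.167,.18,-168)
E
```

```text
time_s: 24.95
tool_pos: [0.5582, 0.3514, 0.0368]
tool_rot: [180.0, 0.0, 177.9]
force: [0.3, -0.3, -0.1]
grip_width: 0.0642
time_s: 25.58
tool_pos: [0.5605, 0.3524, 0.2132]
tool_rot: [179.6, 0.5, 177.9]
force: [0.2, -1.3, -0.7]
grip_width: 0.0657
now [0.5592 0.3518 0.2101] [179.8    0.24 177.86] t 25.62 grip 0.0663 F [-0.3  0.5 -0.6]
rz -14.14 then tx 0.1147 ty -0.1645 tz 0.0301
```

View pics/w16.png

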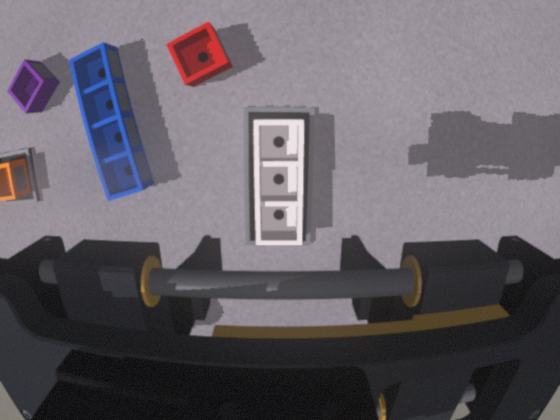

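White sits in tray 3. Now blue.

```bash
python3 -m creep '[{"tx":0,"ty":0,"tz":0,"rx":0,"ry":0,"rz":-7.1},{"tx":0,"ty":0,"tz":0,"rx":0,"ry":0,"rz":-7.0},{"tx":0.025,"ty":-0.036,"tz":0.005,"rx":0,"ry":0,"rz":0},{"tx":0.025,"ty":-0.036,"tz":0.005,"rx":0,"ry":0,"rz":0},{"tx":0.025,"ty":-0.036,"tz":0.005,"rx":0,"ry":0,"rz":0},{"tx":0.025,"ty":-0.036,"tz":0.005,"rx":0,"ry":0,"rz":0},{"tx":0.015,"ty":-0.02,"tz":0.008,"rx":0,"ry":0,"rz":0},{"tx":0,"ty":0,"tz":0,"rx":0,"ry":0,"rz":0},{"tx":0,"ty":0,"tz":0,"rx":0,"ry":0,"rz":0},{"tx":0,"ty":0,"tz":0,"rx":0,"ry":0,"rz":0}]' 0.08
python3 - <<'E'
from h import *
import pickle
c=grab("wrist","w17");pickle.dump(c,open("w17.pkl","wb"));delta(.4812,.167,.0335,-168)
im=cv2.imread("pics/w17.png"); crop(im,230,80,340,275,3,"w17a")
E
```

```text
time_s: 26.88
tool_pos: [0.4798, 0.1683, 0.1786]
tool_rot: [180.0, 0.0, -167.9]
force: [0.5, 0.1, -0.9]
grip_width: 0.0799
now [0.4798 0.1681 0.1786] [-1.7999e+02  1.0000e-02 -1.6793e+02] t 26.93 grip 0.0797 F [0.  0.3 0.3]
rz 0.07 then tx -0.0011 ty -0.0014 tz 0.1451
```

View pics/w17a.png

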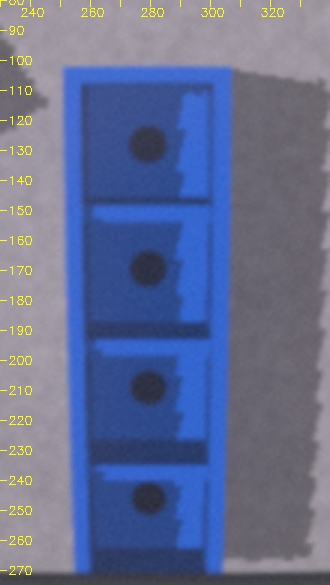

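View pics/w17.png

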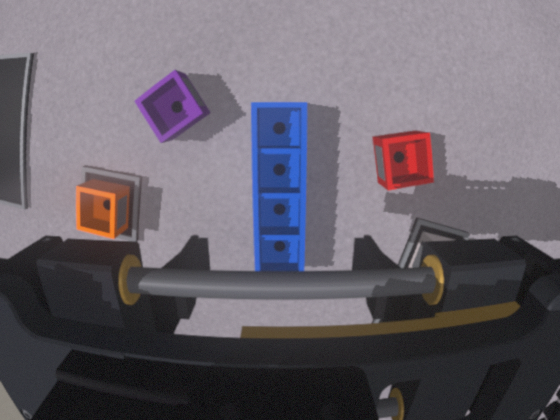

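```bash
python3 - <<'E'
from h import *
import pickle
c=pickle.load(open("w17.pkl","rb"))
a=unproj(c,[(251.3,102.5),(307.1,102.3),(255.3,270),(303.7,270)],.034);print(a.round(4))
e=a[1]-a[0];d=a[2:].mean(0)-a[:2].mean(0);print(np.degrees(np.arctan2(-e[0],e[1])),np.degrees(np.arctan2(d[1],d[0])))
t=np.arctan2(d[1],d[0]);p=a[:2].mean(0)+.084*np.array([np.cos(t),np.sin(t)]);print(p)
delta(*p,.0335,np.degrees(t)-180)
E
```

```text
[[0.4046 0.1259]
 [0.3944 0.1726]
 [0.5581 0.1592]
 [0.5483 0.2053]]
12.247986543065853 12.137368906177048
[0.48163213 0.16687577]
now [0.4798 0.1681 0.1786] [-1.7999e+02  1.0000e-02 -1.6793e+02] t 26.93 grip 0.0797 F [0.  0.3 0.3]
rz -0.07 then tx -0.0015 ty -0.0016 tz 0.1451
```

```bash
python3 -m creep '[{"tx":-0.0015,"ty":-0.0015,"tz":0.03,"rx":0,"ry":0,"rz":0},{"tx":0,"ty":0,"tz":0.035,"rx":0,"ry":0,"rz":0},{"tx":0,"ty":0,"tz":0.035,"rx":0,"ry":0,"rz":0},{"tx":0,"ty":0,"tz":0.025,"rx":0,"ry":0,"rz":0},{"tx":0,"ty":0,"tz":0.012,"rx":0,"ry":0,"rz":0},{"tx":0,"ty":0,"tz":0.007,"rx":0,"ry":0,"rz":0},{"tx":0,"ty":0,"tz":0,"rx":0,"ry":0,"rz":0},{"tx":0,"ty":0,"tz":0,"rx":0,"ry":0,"rz":0}]' 0.068
python3 -m creep '[{"tx":0,"ty":0,"tz":0,"rx":0,"ry":0,"rz":0},{"tx":0,"ty":0,"tz":0,"rx":0,"ry":0,"rz":0},{"tx":0,"ty":0,"tz":0,"rx":0,"ry":0,"rz":0},{"tx":0,"ty":0,"tz":0,"rx":0,"ry":0,"rz":0},{"tx":0,"ty":0,"tz":0,"rx":0,"ry":0,"rz":0}]' 0.03 30
python3 -m creep '[{"tx":0,"ty":0,"tz":-0.02,"rx":0,"ry":0,"rz":0},{"tx":0,"ty":0,"tz":-0.05,"rx":0,"ry":0,"rz":0},{"tx":0,"ty":0,"tz":-0.06,"rx":0,"ry":0,"rz":0},{"tx":0,"ty":0,"tz":-0.03,"rx":0,"ry":0,"rz":0},{"tx":0,"ty":0,"tz":0,"rx":0,"ry":0,"rz":0}]'
python3 - <<'E'
from h import *
c=grab("side","s18");im=cv2.imread("pics/s18.png"); crop(im,200,180,400,330,4,"s18a")
delta(.4758,-.1836,.19,-177.4)
E
```

```text
time_s: 27.92
tool_pos: [0.4821, 0.1662, 0.0355]
tool_rot: [180.0, 0.1, -168.0]
force: [0.1, -0.1, -0.7]
grip_width: 0.0681
time_s: 28.55
tool_pos: [0.4815, 0.166, 0.0348]
tool_rot: [180.0, 0.0, -168.0]
force: [-1.3, 1.3, 3.0]
grip_width: 0.0479
time_s: 29.18
tool_pos: [0.4827, 0.1662, 0.1966]
tool_rot: [179.9, 0.3, -168.0]
force: [0.5, 0.3, -1.9]
grip_width: 0.0479
now [0.4814 0.1658 0.1945] [ 1.7998e+02  5.0000e-02 -1.6802e+02] t 29.23 grip 0.0477 F [-0.3  1.  -2.2]
rz 9.38 then tx 0.0214 ty -0.3488 tz 0.0045
```

View pics/s18a.png

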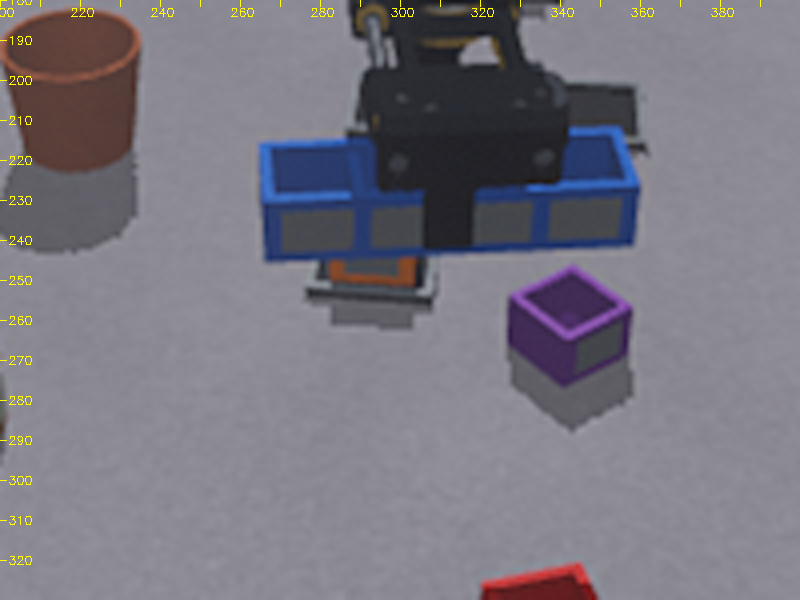

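```bash
python3 -m creep '[{"tx":0,"ty":0,"tz":0,"rx":0,"ry":0,"rz":9.4},{"tx":0.001,"ty":-0.02,"tz":0,"rx":0,"ry":0,"rz":0},{"tx":0.0025,"ty":-0.04,"tz":0,"rx":0,"ry":0,"rz":0},{"tx":0.0025,"ty":-0.04,"tz":0,"rx":0,"ry":0,"rz":0},{"tx":0.0025,"ty":-0.04,"tz":0,"rx":0,"ry":0,"rz":0},{"tx":0.0025,"ty":-0.04,"tz":0,"rx":0,"ry":0,"rz":0},{"tx":0.0025,"ty":-0.04,"tz":0,"rx":0,"ry":0,"rz":0},{"tx":0.0025,"ty":-0.04,"tz":0,"rx":0,"ry":0,"rz":0},{"tx":0.0025,"ty":-0.04,"tz":0,"rx":0,"ry":0,"rz":0},{"tx":0.0025,"ty":-0.04,"tz":0,"rx":0,"ry":0,"rz":0},{"tx":0,"ty":-0.009,"tz":0,"rx":0,"ry":0,"rz":0},{"tx":0,"ty":0,"tz":0,"rx":0,"ry":0,"rz":0},{"tx":0,"ty":0,"tz":0,"rx":0,"ry":0,"rz":0},{"tx":0,"ty":0,"tz":0,"rx":0,"ry":0,"rz":0}]'
python3 - <<'E'
from h import *
import pickle
c=grab("wrist","w19");pickle.dump(c,open("w19.pkl","wb"));delta(.4758,-.1836,.0378,-177.4)
im=cv2.imread("pics/w19.png"); crop(im,215,50,345,180,4,"w19a")
E
```

```text
time_s: 30.98
tool_pos: [0.4762, -0.1825, 0.1943]
tool_rot: [180.0, -0.0, -177.3]
force: [-0.3, -0.1, -1.8]
grip_width: 0.0477
now [ 0.4762 -0.1826  0.1944] [ 1.7998e+02 -1.0000e-02 -1.7729e+02] t 31.02 grip 0.0481 F [ 0.1  0.2 -2.1]
rz 0.11 then tx 0.0004 ty -0.0009 tz 0.1566
```

View pics/w19.png

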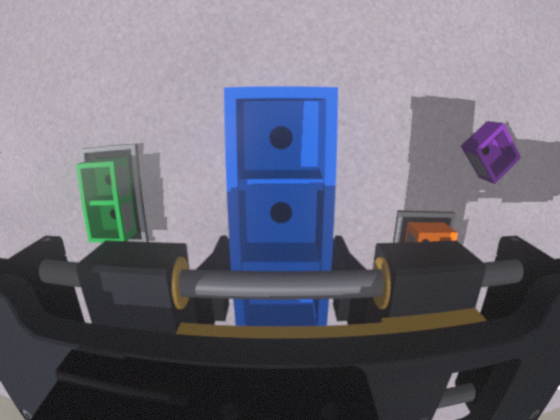

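View pics/w19a.png

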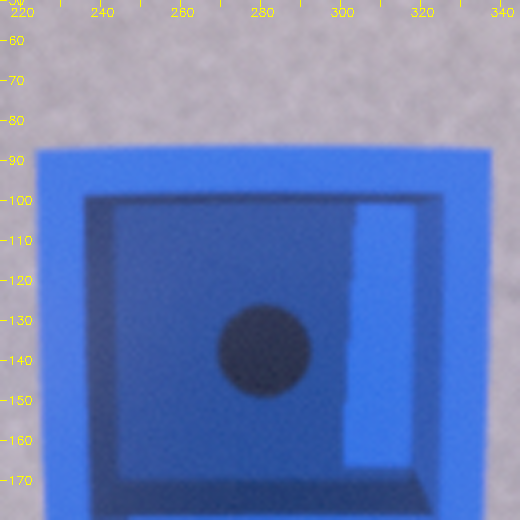

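```bash
python3 - <<'E'
from h import *
import pickle
def rep(n,px,L=.194):
    c=pickle.load(open(n,"rb"));a=unproj(c,px,.007);e=a[1]-a[0];y=np.arctan2(-e[0],e[1])
    print(n,a.round(4).tolist(),np.linalg.norm(e).round(4),np.degrees(y).round(2),(a[:2].mean(0)+L/2*np.array([np.cos(y),np.sin(y)])).round(4))
rep("w9.pkl",[(416,91),(474.3,100)])
rep("w5.pkl",[(64.3,43.3),(125,24),(141,233.3),(80,233.3)])
c=pickle.load(open("w5.pkl","rb"))
print(proj(c,[[.4758+s*.097,-.1836+t*.037,.007] for s in(-1,1) for t in (-1,1)]).round(1))
E
python3 -m creep '[{"tx":0,"ty":-0.001,"tz":0.02,"rx":0,"ry":0,"rz":0},{"tx":0,"ty":0,"tz":0.03,"rx":0,"ry":0,"rz":0},{"tx":0,"ty":0,"tz":0.03,"rx":0,"ry":0,"rz":0},{"tx":0,"ty":0,"tz":0.02,"rx":0,"ry":0,"rz":0},{"tx":0,"ty":0,"tz":0.01,"rx":0,"ry":0,"rz":0},{"tx":0,"ty":0,"tz":0,"rx":0,"ry":0,"rz":0},{"tx":0,"ty":0,"tz":0,"rx":0,"ry":0,"rz":0}]'
python3 - <<'E'
from h import *
import pickle
c=grab("wrist","w20");pickle.dump(c,open("w20.pkl","wb"));delta(.4758,-.1836,.0378,-177.4)
im=cv2.imread("pics/w20.png"); crop(im,205,50,355,180,5,"w20a")
grab("scene","sc20");im=cv2.imread("pics/sc20.png"); crop(im,170,120,290,240,5,"sc20a")
E
```

```text
w9.pkl [[0.3804, -0.2282], [0.3768, -0.1516]] 0.0767 2.71 [ 0.4755 -0.1853]
w5.pkl [[0.3845, -0.2214], [0.3772, -0.1533], [0.5693, -0.1436], [0.5731, -0.2157]] 0.0685 6.15 [ 0.4773 -0.177 ]
[[ 65.3  37.5]
 [131.5  24.7]
 [ 76.3 232.8]
 [138.6 236.7]]
time_s: 31.9
tool_pos: [0.4768, -0.1849, 0.0854]
tool_rot: [-180.0, 0.1, -177.4]
force: [1.0, 0.6, -1.8]
grip_width: 0.0481
now [ 0.4769 -0.1849  0.0855] [-1.7999e+02  1.1000e-01 -1.7741e+02] t 31.95 grip 0.0475 F [-0.3  0.4 -1.7]
rz -0.01 then tx 0.0010 ty 0.0014 tz 0.0477
```

View pics/w20a.png

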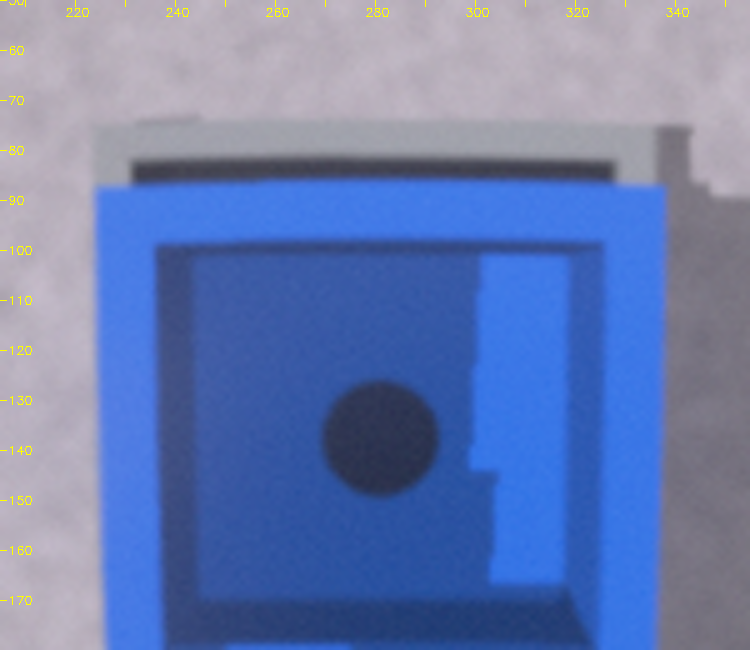

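View pics/sc20a.png

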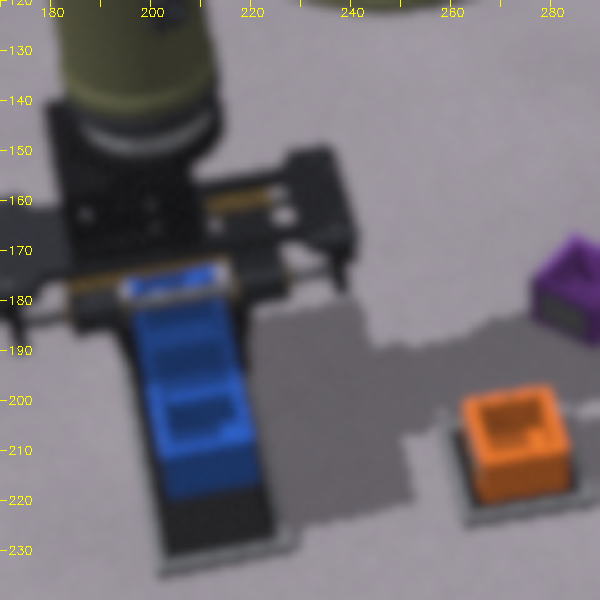

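```bash
python3 - <<'E'
from h import *
import pickle
c=pickle.load(open("w20.pkl","rb"))
a=unproj(c,[(223.6,75),(336.4,75)],.007);e=a[1]-a[0];y=np.arctan2(-e[0],e[1]);p=a.mean(0)+.097*np.array([np.cos(y),np.sin(y)])
print(a.round(4),np.linalg.norm(e),np.degrees(y),p)
b=unproj(c,[(205+97/5,50+186/5),(205+666/5,50+186/5)],.0845);e=b[1]-b[0];yb=np.arctan2(-e[0],e[1]);print("blue",b,np.degrees(yb),b.mean(0)+.084*np.array([np.cos(yb),np.sin(yb)]))
delta(p[0],p[1],.0378,np.degrees(y)-180)
E
```

```text
[[ 0.3797 -0.2271]
 [ 0.3764 -0.1529]] 0.07418612795033779 2.580603094550667 [ 0.47493534 -0.18563428]
blue [[ 0.39394585 -0.21258908]
 [ 0.39173397 -0.16460712]] 2.639369294441961 [ 0.4767508  -0.18472995]
now [ 0.4768 -0.1849  0.0855] [-1.8000e+02  1.1000e-01 -1.7742e+02] t 32.0 grip 0.0481 F [-0.5 -0.2 -1.3]
rz 0.00 then tx 0.0019 ty -0.0007 tz 0.0477
```

```bash
python3 -m creep '[{"tx":0.001,"ty":-0.001,"tz":0.015,"rx":0,"ry":0,"rz":0},{"tx":0,"ty":0,"tz":0.015,"rx":0,"ry":0,"rz":0},{"tx":0,"ty":0,"tz":0.008,"rx":0,"ry":0,"rz":0},{"tx":0,"ty":0,"tz":0.005,"rx":0,"ry":0,"rz":0},{"tx":0,"ty":0,"tz":0.003,"rx":0,"ry":0,"rz":0},{"tx":0,"ty":0,"tz":0,"rx":0,"ry":0,"rz":0},{"tx":0,"ty":0,"tz":0,"rx":0,"ry":0,"rz":0},{"tx":0,"ty":0,"tz":0,"rx":0,"ry":0,"rz":0}]'
```

```text
time_s: 33.0
tool_pos: [0.4754, -0.1858, 0.0389]
tool_rot: [180.0, 0.0, -177.4]
force: [-0.3, -0.7, -2.4]
grip_width: 0.0478
```

```bash
python3 -m creep '[{"tx":0,"ty":0,"tz":0.001,"rx":0,"ry":0,"rz":0},{"tx":0,"ty":0,"tz":0,"rx":0,"ry":0,"rz":0},{"tx":0,"ty":0,"tz":0,"rx":0,"ry":0,"rz":0}]'
python3 -m creep '[{"tx":0,"ty":0,"tz":0,"rx":0,"ry":0,"rz":0},{"tx":0,"ty":0,"tz":0,"rx":0,"ry":0,"rz":0},{"tx":0,"ty":0,"tz":0,"rx":0,"ry":0,"rz":0}]' 0.066
python3 -m creep '[{"tx":0,"ty":0,"tz":-0.02,"rx":0,"ry":0,"rz":0},{"tx":0,"ty":0,"tz":-0.05,"rx":0,"ry":0,"rz":0},{"tx":0,"ty":0,"tz":-0.06,"rx":0,"ry":0,"rz":0},{"tx":0,"ty":0,"tz":-0.06,"rx":0,"ry":0,"rz":0},{"tx":0,"ty":0,"tz":-0.05,"rx":0,"ry":0,"rz":0},{"tx":0,"ty":0,"tz":0,"rx":0,"ry":0,"rz":0},{"tx":0,"ty":0,"tz":0,"rx":0,"ry":0,"rz":0},{"tx":0,"ty":0,"tz":0,"rx":0,"ry":0,"rz":0}]'
python3 - <<'E'
from h import *
delta(.5,0,.2,180)
grab("wrist","w21");grab("scene","sc21");grab("side","sd21")
im=cv2.imread("pics/sc21.png"); crop(im,120,160,300,250,4,"sc21a");im=cv2.imread("pics/sd21.png"); crop(im,200,150,370,400,2,"sd21a")
E
```

```text
time_s: 33.38
tool_pos: [0.4754, -0.1858, 0.0378]
tool_rot: [180.0, 0.0, -177.4]
force: [-1.2, 0.1, 2.7]
grip_width: 0.0475
time_s: 33.75
tool_pos: [0.4751, -0.1858, 0.0375]
tool_rot: [180.0, -0.0, -177.4]
force: [-0.0, -0.5, 0.1]
grip_width: 0.0644
time_s: 34.75
tool_pos: [0.4743, -0.1855, 0.2759]
tool_rot: [180.0, -0.2, -177.4]
force: [-0.7, -0.0, -0.1]
grip_width: 0.0656
now [ 0.4743 -0.1855  0.2759] [ 1.7997e+02 -1.6000e-01 -1.7743e+02] t 34.75 grip 0.0656 F [-0.7 -0.  -0.1]
rz 2.57 then tx -0.0257 ty 0.1855 tz 0.0759
```

View pics/w21.png

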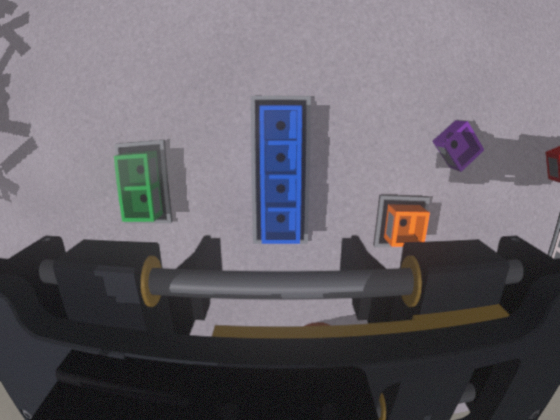

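View pics/sc21a.png

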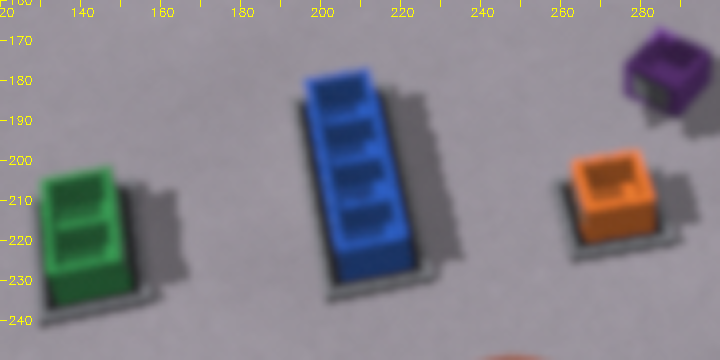

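View pics/sd21a.png

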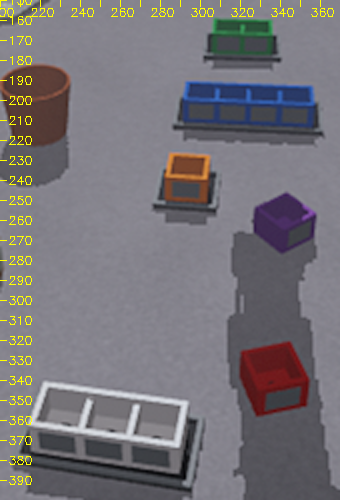

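```bash
python3 - <<'E'
from h import *
def box(p,L,W,z):
    c,s=np.cos(p[2]),np.sin(p[2]);C=np.array([[1,1],[1,-1],[-1,-1],[-1,1]])*[L/2,W/2]
    return np.c_[C@np.array([[c,s],[-s,c]])+p[:2],[z]*4]
T=[((.5355,-.0139,.0209),.074,.048,(.535,-.0136)),((.496,-.3736,.063),.114,.088,(.4962,-.3729)),((.559,.3525,-.038),.154,.128,(.5588,.3515)),((.475,-.1856,.045),.194,.168,(.4752,-.1858))]
o=[]
for n in ("wrist","side"):
    c=grab(n);k=3;im=cv2.resize(np.ascontiguousarray(c["pixels"][:,:,::-1]),None,fx=k,fy=k,interpolation=cv2.INTER_CUBIC)
    for t,L,l,s in T:
        for q,col in ((box(t,L,.074,.007),(0,255,255)),(box((*s,t[2]),l,.048,.037),(255,0,255))):
            P=proj(c,q);cv2.polylines(im,[(P*k+1).astype(np.int32)],True,col,1)
    if n=="wrist":
        cv2.imwrite("pics/o1.png",im[250:760,320:1040]);cv2.imwrite("pics/o2.png",im[540:770,1100:1320])
    else: cv2.imwrite("pics/o3.png",im[450:1020,600:1100]); cv2.imwrite("pics/o4.png",im[1000:1230,560:960])
a=cv2.imread("pics/o2.png")
E
```

```text
(no output)
```

View pics/o1.png

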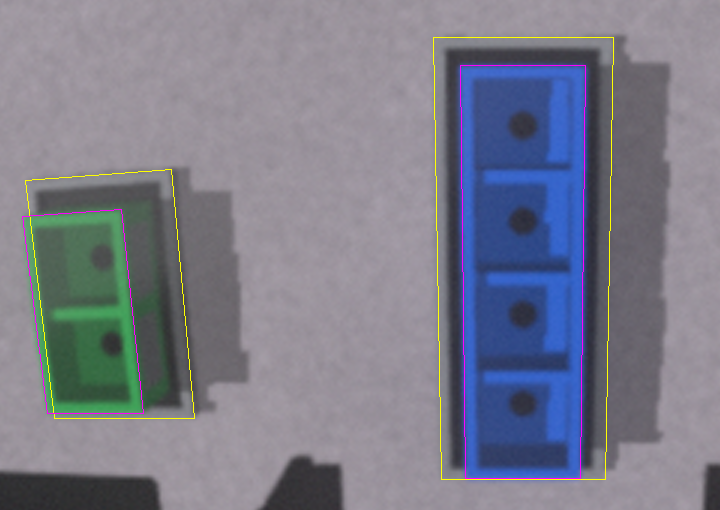

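View pics/o2.png

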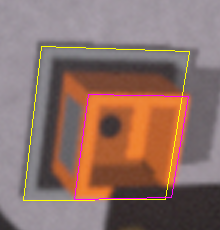

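View pics/o3.png

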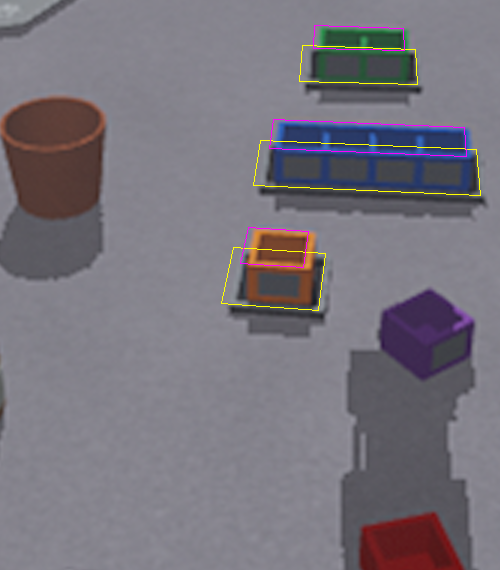

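View pics/o4.png

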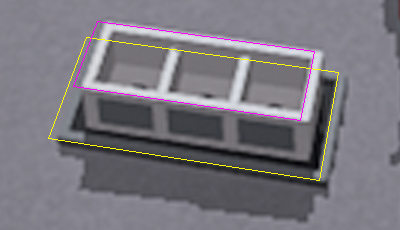

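All four tops match the flat-in-tray model in the wrist overlay (the side camera has a small constant offset). Nothing is touching the gripper, so I'm handing in.

```bash
python3 -c "
from cell import env
print(env.sign_off())"
```

```text
the job is handed in; nothing more can be done
None
```

I took the stack apart from the top down and set each strip in its own tray: orange in tray 1, green in tray 2, white in tray 3 and blue in tray 4. I finished each strip before taking the next. I handed the job in at about 35 s, with the gripper open and raised clear.

**Placement:** in the last wrist picture, the tops of orange, green and blue match the outlines expected for strips lying flat and centred inside the rims. The wrist view showed white seated in its tray just after I released it, and the last side picture shows it still there. The measured grip offsets from each tray centre were about 1 mm or less.

**Pot and jar:** I planned no move near either. The pot looks unmoved in the side pictures, but I did not measure the jar again at the end.

**Disagreement:** the scene and side cameras put things about 3–8 mm away from where the wrist camera did. I used the wrist camera for the final placements. In the side picture the outlines of the trays and strips are shifted together, so each strip still sits inside its rim.

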